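Sort the 32 mm spacer sleeves into the UV cleaner and set it

ROBOT

A 6-joint arm with a two-finger parallel gripper is mounted at the origin on a cart in front of the work surface, level with it; the furniture and walls round the work are solid. World frame = base frame: x ahead of the robot, y to its left, z up, the work surface at z = 0. Lengths are in m, angles in rad, forces in N, time in s.
With the tool pointing down it reaches from about 0.25 to 0.775 m from the base axis. Payload 4 kg.
Tool frame: the origin (TCP) lies midway between the tips of the shut fingers; the grasp point (between the pads) lies 19 mm behind it; z points along the fingers, y is the line along which they close (so a half turn about z gives the same grasp; the last joint's range is limited). The gripper opens to 85 mm and grips with 20 to 120 N. Pads are 22 mm wide; open, the fingers measure 114 mm over their backs; the gripper's body (76 mm by 85 mm) begins 54 mm behind the grasp point. The pads swing forward as they close: fully open they stand 13 mm farther back than shut.
Start: joints at [1.156, 0.087, 1.371, -0, 1.684, -0.103], TCP at [0.169, 0.523, 0.231] pointing down, gripper open.
Joint ranges: [-3.1, 3.1], [-0.76, 2.03], [0.27, 2.55], [-1.08, 4.22], [0.17, 2.65], [-2.57, 2.57]. Speed limits (rad/s): [2.79, 2.79, 3.14, 3.14, 3.14, 3.14].

INTERFACE

Orientations are given as a unit quaternion [x, y, z, w].
In Python, from plant import manip gives the robot as it stands. The module is installed in compiled form; this text tells all that it offers.
- The arm moves only by the tool step_arm, never from a script. Its argument "deltas" is a list of rows, each a list of 2 entries, a list of its own where there are three numbers: the shift along the tool's x, y, z each as a share of 0.5 m, from -1 to 1, then the turn, a rotation vector about the tool's x, y, z each as a share of 30 degrees, from -1 to 1. In form: [[[x, y, z], [ax, ay, az]], ...]. A call has 1 to 8 rows; each row is the pose to reach, as a shift and turn from the pose commanded when the call began, along the tool's axes at that moment; what a row does not reach only later rows make up. A row lasts 1/12 s, in which the tool goes at most 41.7 mm and 7.16 degrees, less where a joint would pass 70% of its speed; a pose out of reach is approached as far as the arm can. A call with a number of a shift or a turn outside -1 to 1 is refused whole. A call with a gripper value outside its range is refused whole. "jaw" is the finger opening in mm, from 0 to 85.4, set as the call begins (left out, the last holds). The fingers move at their own pace and stop on an object; "force" is the grip in N (left out, the last holds). Time passes only in rows, so rows that repeat a pose let the fingers close. It gives the time, the measured TCP pose, the force, the opening and the grip force at its end, in the units of the state.
- manip.get_state(): the state, without advancing time (a new reading comes with each control period).
- manip.read_camera(name): name is "scene" or "top" or "wrist"; returns a dict with "frame" (420x560x3 uint8, blue, green, red), "vertical_fov" (degrees; the focal length in pixels is half the picture's height over the tangent of half this angle, whatever the lens; pixels are square), "cx", "cy" (the principal point, pixels), "xyz" and "orientation" of the camera in the world. Camera axes: x right, y down, z forward; pixel columns grow to the right and rows downward; lengths in m; the calibration is good to about 2 mm. A picture is of the moment at which its call begins. There is no depth.
- manip.close_job(): hands the job in; it is judged then, once.
The state is a dict: "clock": time; "joint_pos": joint angles; "qvel": joint speeds; "effort": joint torques, N m; "tcp_pos": TCP position; "orientation": TCP orientation; "force": force on the tool from outside, world axes, zero at the start; "torque": the same for the moment, N m; "width": finger opening in m; "finger_force": force on a finger pad.
Only numpy, scipy, OpenCV 4.12 (cv2) and the standard library are available. Lean on these libraries where they do the work, as an engineer would, in place of code of your own. Each camera call takes 0.05 s, during which the arm holds its last target. There are 200 camera calls.

TASK

Get the small UV cleaner ready to clean the 32 mm spacer sleeves, the middle one of three sizes: pull its tray fully out, take out the two wrong-size sleeves left inside and put them on the cabinet top, stand every 32 mm sleeve on end on the tray floor, leaving all the 24 mm and 40 mm ones on the cabinet top, and slide the tray fully shut. With the tray shut, turn the selector on the cleaner's roof to the fourth click clockwise from its anticlockwise end stop and let go.

Things in the scene. Friction and masses are not known exactly. Their poses are not given: they have to be found in the camera images.
- cleaner: low white bench UV cleaner standing fixed at the back left of the cabinet top: a hollow housing 150 mm deep (x), 222 mm wide (y), 70 mm high, a tray in its front and a black selector on its roof. It cannot be moved. To its right the cabinet top carries sleeves only, between x 0.42 and 0.70 m and y -0.27 m and the cleaner. Origin: under the centre of its base, on the cabinet top; -x is its front (towards the robot), +y its left as seen from the robot, z up
- tray (a joint): slide of the tray in m: 0 = fully shut, 0.14 = fully out towards the front (-x of the cleaner); it may begin slightly ajar. Friction about 2 N; stays where it is left
- tray_floor (a point): centre of the tray's inner floor (top face, 10 mm above the cabinet top), moves with the tray, axes as the cleaner's. The steel tray is inside 119 mm in x (60 mm to the front, 58 mm to the back) and 190 mm in y, with 4 mm thick walls 15 mm high above the floor, and at its front a white panel 6 mm thick, 214 mm wide, whose top edge is 52 mm above the cabinet top. Fully out, the inside of the tray is clear of the housing by 20 mm
- tray_handle (a point): middle of the tray's bar handle, moves with the tray: a dark steel bar 8 mm thick and 90 mm long along y, 37 mm above the cabinet top, its centre line 40 mm in front of the panel's front face, so a gap of 36 mm lies between bar and panel, open above and below. Axes as the cleaner's
- dial (a joint): angle of the selector in rad: 0 = anticlockwise end stop (off, marked by a white dot), growing clockwise as seen from above; one click each 0.5236 rad (30 degrees), marked by white ticks, up to the other stop at the fifth click (2.618). Fourth click = 2.094. A spring detent (about 0.08 N m to get over) holds it at each click and draws it to the nearest click when let go. It begins at any of the stop, first or second click
- dial_grip (a point): centre of the selector's black bar grip, on its axis, 92 mm above the cabinet top: the bar is 42 mm long, 12 mm thick and 26 mm high (from 76 to 102 mm above the cabinet top), on a disc 44 mm across. x: along the bar towards its end with the white pointer line; z up. It turns with the selector
- sleeve_32_a: plain aluminium spacer sleeve, a short thick-walled ring 32 mm in outer diameter and 20 mm high with a 10 mm bore, standing on end. Origin: centre of its lower end; z: its axis. Light (30 to 90 g). Begins on the cabinet top, to be loaded; may be absent
- sleeve_32_b: plain aluminium spacer sleeve, a short thick-walled ring 32 mm in outer diameter and 20 mm high with a 10 mm bore, standing on end. Origin: centre of its lower end; z: its axis. Light (30 to 90 g). Begins on the cabinet top, to be loaded; may be absent
- sleeve_32_c: plain aluminium spacer sleeve, a short thick-walled ring 32 mm in outer diameter and 20 mm high with a 10 mm bore, standing on end. Origin: centre of its lower end; z: its axis. Light (30 to 90 g). Begins on the cabinet top, to be loaded; may be absent
- sleeve_32_d: plain aluminium spacer sleeve, a short thick-walled ring 32 mm in outer diameter and 20 mm high with a 10 mm bore, standing on end. Origin: centre of its lower end; z: its axis. Light (30 to 90 g). Begins on the cabinet top, to be loaded; may be absent
- sleeve_24_a: plain aluminium spacer sleeve, a short thick-walled ring 24 mm in outer diameter and 20 mm high with a 10 mm bore, standing on end. Origin: centre of its lower end; z: its axis. Light (30 to 90 g). Wrong size, begins on the cabinet top and stays there
- sleeve_24_b: plain aluminium spacer sleeve, a short thick-walled ring 24 mm in outer diameter and 20 mm high with a 10 mm bore, standing on end. Origin: centre of its lower end; z: its axis. Light (30 to 90 g). Wrong size, begins in the shut tray: to be taken out
- sleeve_40_a: plain aluminium spacer sleeve, a short thick-walled ring 40 mm in outer diameter and 20 mm high with a 10 mm bore, standing on end. Origin: centre of its lower end; z: its axis. Light (30 to 90 g). Wrong size, begins on the cabinet top and stays there
- sleeve_40_b: plain aluminium spacer sleeve, a short thick-walled ring 40 mm in outer diameter and 20 mm high with a 10 mm bore, standing on end. Origin: centre of its lower end; z: its axis. Light (30 to 90 g). Wrong size, begins in the shut tray: to be taken out
There are look-alikes about, which are no part of the job. What is shaped like the sleeve_40_a but green or orange is not meant. Leave any red or turquoise look-alike of the sleeve_32_b alone.

How it is judged:
On the way, in this order (a step that is already met when the one before it is completed fails the run):
1. the tray is pulled fully out (value of joint tray above 0.125 m), for 0.2 s.
2. every 32 mm sleeve stands on the tray floor and no other size is left in the tray, the tray still out (value of joint tray above 0.1 m and ((x of sleeve_32_a in the frame of tray_floor between -0.062 and 0.058 m and y of sleeve_32_a in the frame of tray_floor between -0.095 and 0.095 m and z of sleeve_32_a in the frame of tray_floor between -0.003 and 0.005 m and angle between sleeve_32_a's own z axis and vertical below 0.15 rad) or (x of sleeve_32_a in the frame of tray_floor between -0.062 and 0.058 m and y of sleeve_32_a in the frame of tray_floor between -0.095 and 0.095 m and z of sleeve_32_a in the frame of tray_floor between 0.017 and 0.025 m and angle between sleeve_32_a's own z axis and vertical above 2.99 rad)) and ((x of sleeve_32_b in the frame of tray_floor between -0.062 and 0.058 m and y of sleeve_32_b in the frame of tray_floor between -0.095 and 0.095 m and z of sleeve_32_b in the frame of tray_floor between -0.003 and 0.005 m and angle between sleeve_32_b's own z axis and vertical below 0.15 rad) or (x of sleeve_32_b in the frame of tray_floor between -0.062 and 0.058 m and y of sleeve_32_b in the frame of tray_floor between -0.095 and 0.095 m and z of sleeve_32_b in the frame of tray_floor between 0.017 and 0.025 m and angle between sleeve_32_b's own z axis and vertical above 2.99 rad)) and ((x of sleeve_32_c in the frame of tray_floor between -0.062 and 0.058 m and y of sleeve_32_c in the frame of tray_floor between -0.095 and 0.095 m and z of sleeve_32_c in the frame of tray_floor between -0.003 and 0.005 m and angle between sleeve_32_c's own z axis and vertical below 0.15 rad) or (x of sleeve_32_c in the frame of tray_floor between -0.062 and 0.058 m and y of sleeve_32_c in the frame of tray_floor between -0.095 and 0.095 m and z of sleeve_32_c in the frame of tray_floor between 0.017 and 0.025 m and angle between sleeve_32_c's own z axis and vertical above 2.99 rad)) and ((x of sleeve_32_d in the frame of tray_floor between -0.062 and 0.058 m and y of sleeve_32_d in the frame of tray_floor between -0.095 and 0.095 m and z of sleeve_32_d in the frame of tray_floor between -0.003 and 0.005 m and angle between sleeve_32_d's own z axis and vertical below 0.15 rad) or (x of sleeve_32_d in the frame of tray_floor between -0.062 and 0.058 m and y of sleeve_32_d in the frame of tray_floor between -0.095 and 0.095 m and z of sleeve_32_d in the frame of tray_floor between 0.017 and 0.025 m and angle between sleeve_32_d's own z axis and vertical above 2.99 rad)) and (x of sleeve_24_a in the frame of tray_floor above 0.075 m or x of sleeve_24_a in the frame of tray_floor below -0.075 m or y of sleeve_24_a in the frame of tray_floor above 0.11 m or y of sleeve_24_a in the frame of tray_floor below -0.11 m) and height (world z) of sleeve_24_a between -0.005 and 0.03 m and (x of sleeve_24_b in the frame of tray_floor above 0.075 m or x of sleeve_24_b in the frame of tray_floor below -0.075 m or y of sleeve_24_b in the frame of tray_floor above 0.11 m or y of sleeve_24_b in the frame of tray_floor below -0.11 m) and height (world z) of sleeve_24_b between -0.005 and 0.03 m and (x of sleeve_40_a in the frame of tray_floor above 0.075 m or x of sleeve_40_a in the frame of tray_floor below -0.075 m or y of sleeve_40_a in the frame of tray_floor above 0.11 m or y of sleeve_40_a in the frame of tray_floor below -0.11 m) and height (world z) of sleeve_40_a between -0.005 and 0.03 m and (x of sleeve_40_b in the frame of tray_floor above 0.075 m or x of sleeve_40_b in the frame of tray_floor below -0.075 m or y of sleeve_40_b in the frame of tray_floor above 0.11 m or y of sleeve_40_b in the frame of tray_floor below -0.11 m) and height (world z) of sleeve_40_b between -0.005 and 0.03 m), for 0.2 s.
3. the tray is fully shut with every 32 mm sleeve standing in it (value of joint tray below 0.006 m and ((x of sleeve_32_a in the frame of tray_floor between -0.062 and 0.058 m and y of sleeve_32_a in the frame of tray_floor between -0.095 and 0.095 m and z of sleeve_32_a in the frame of tray_floor between -0.003 and 0.005 m and angle between sleeve_32_a's own z axis and vertical below 0.15 rad) or (x of sleeve_32_a in the frame of tray_floor between -0.062 and 0.058 m and y of sleeve_32_a in the frame of tray_floor between -0.095 and 0.095 m and z of sleeve_32_a in the frame of tray_floor between 0.017 and 0.025 m and angle between sleeve_32_a's own z axis and vertical above 2.99 rad)) and ((x of sleeve_32_b in the frame of tray_floor between -0.062 and 0.058 m and y of sleeve_32_b in the frame of tray_floor between -0.095 and 0.095 m and z of sleeve_32_b in the frame of tray_floor between -0.003 and 0.005 m and angle between sleeve_32_b's own z axis and vertical below 0.15 rad) or (x of sleeve_32_b in the frame of tray_floor between -0.062 and 0.058 m and y of sleeve_32_b in the frame of tray_floor between -0.095 and 0.095 m and z of sleeve_32_b in the frame of tray_floor between 0.017 and 0.025 m and angle between sleeve_32_b's own z axis and vertical above 2.99 rad)) and ((x of sleeve_32_c in the frame of tray_floor between -0.062 and 0.058 m and y of sleeve_32_c in the frame of tray_floor between -0.095 and 0.095 m and z of sleeve_32_c in the frame of tray_floor between -0.003 and 0.005 m and angle between sleeve_32_c's own z axis and vertical below 0.15 rad) or (x of sleeve_32_c in the frame of tray_floor between -0.062 and 0.058 m and y of sleeve_32_c in the frame of tray_floor between -0.095 and 0.095 m and z of sleeve_32_c in the frame of tray_floor between 0.017 and 0.025 m and angle between sleeve_32_c's own z axis and vertical above 2.99 rad)) and ((x of sleeve_32_d in the frame of tray_floor between -0.062 and 0.058 m and y of sleeve_32_d in the frame of tray_floor between -0.095 and 0.095 m and z of sleeve_32_d in the frame of tray_floor between -0.003 and 0.005 m and angle between sleeve_32_d's own z axis and vertical below 0.15 rad) or (x of sleeve_32_d in the frame of tray_floor between -0.062 and 0.058 m and y of sleeve_32_d in the frame of tray_floor between -0.095 and 0.095 m and z of sleeve_32_d in the frame of tray_floor between 0.017 and 0.025 m and angle between sleeve_32_d's own z axis and vertical above 2.99 rad))), for 0.2 s.
4. the selector is at the fourth click, the tray shut (value of joint tray below 0.006 m and value of joint dial between 1.944 and 2.244 rad), for 0.2 s.
At the end, for the whole second after the job is handed in: the tray is shut (within 6 mm), every 32 mm sleeve present stands on end (within 0.15 rad) on the tray floor, the 24 mm and 40 mm sleeves are outside the tray on the cabinet top, and the selector rests at the fourth click (2.094 rad, within 0.15) (all of step 4 and ((x of sleeve_32_a in the frame of tray_floor between -0.062 and 0.058 m and y of sleeve_32_a in the frame of tray_floor between -0.095 and 0.095 m and z of sleeve_32_a in the frame of tray_floor between -0.003 and 0.005 m and angle between sleeve_32_a's own z axis and vertical below 0.15 rad) or (x of sleeve_32_a in the frame of tray_floor between -0.062 and 0.058 m and y of sleeve_32_a in the frame of tray_floor between -0.095 and 0.095 m and z of sleeve_32_a in the frame of tray_floor between 0.017 and 0.025 m and angle between sleeve_32_a's own z axis and vertical above 2.99 rad)) and ((x of sleeve_32_b in the frame of tray_floor between -0.062 and 0.058 m and y of sleeve_32_b in the frame of tray_floor between -0.095 and 0.095 m and z of sleeve_32_b in the frame of tray_floor between -0.003 and 0.005 m and angle between sleeve_32_b's own z axis and vertical below 0.15 rad) or (x of sleeve_32_b in the frame of tray_floor between -0.062 and 0.058 m and y of sleeve_32_b in the frame of tray_floor between -0.095 and 0.095 m and z of sleeve_32_b in the frame of tray_floor between 0.017 and 0.025 m and angle between sleeve_32_b's own z axis and vertical above 2.99 rad)) and ((x of sleeve_32_c in the frame of tray_floor between -0.062 and 0.058 m and y of sleeve_32_c in the frame of tray_floor between -0.095 and 0.095 m and z of sleeve_32_c in the frame of tray_floor between -0.003 and 0.005 m and angle between sleeve_32_c's own z axis and vertical below 0.15 rad) or (x of sleeve_32_c in the frame of tray_floor between -0.062 and 0.058 m and y of sleeve_32_c in the frame of tray_floor between -0.095 and 0.095 m and z of sleeve_32_c in the frame of tray_floor between 0.017 and 0.025 m and angle between sleeve_32_c's own z axis and vertical above 2.99 rad)) and ((x of sleeve_32_d in the frame of tray_floor between -0.062 and 0.058 m and y of sleeve_32_d in the frame of tray_floor between -0.095 and 0.095 m and z of sleeve_32_d in the frame of tray_floor between -0.003 and 0.005 m and angle between sleeve_32_d's own z axis and vertical below 0.15 rad) or (x of sleeve_32_d in the frame of tray_floor between -0.062 and 0.058 m and y of sleeve_32_d in the frame of tray_floor between -0.095 and 0.095 m and z of sleeve_32_d in the frame of tray_floor between 0.017 and 0.025 m and angle between sleeve_32_d's own z axis and vertical above 2.99 rad)) and (x of sleeve_24_a in the frame of tray_floor above 0.075 m or x of sleeve_24_a in the frame of tray_floor below -0.075 m or y of sleeve_24_a in the frame of tray_floor above 0.11 m or y of sleeve_24_a in the frame of tray_floor below -0.11 m) and height (world z) of sleeve_24_a between -0.005 and 0.03 m and (x of sleeve_24_b in the frame of tray_floor above 0.075 m or x of sleeve_24_b in the frame of tray_floor below -0.075 m or y of sleeve_24_b in the frame of tray_floor above 0.11 m or y of sleeve_24_b in the frame of tray_floor below -0.11 m) and height (world z) of sleeve_24_b between -0.005 and 0.03 m and (x of sleeve_40_a in the frame of tray_floor above 0.075 m or x of sleeve_40_a in the frame of tray_floor below -0.075 m or y of sleeve_40_a in the frame of tray_floor above 0.11 m or y of sleeve_40_a in the frame of tray_floor below -0.11 m) and height (world z) of sleeve_40_a between -0.005 and 0.03 m and (x of sleeve_40_b in the frame of tray_floor above 0.075 m or x of sleeve_40_b in the frame of tray_floor below -0.075 m or y of sleeve_40_b in the frame of tray_floor above 0.11 m or y of sleeve_40_b in the frame of tray_floor below -0.11 m) and height (world z) of sleeve_40_b between -0.005 and 0.03 m and velocity of joint dial between -0.05 and 0.05 rad/s); the robot touches nothing.
Of sleeve_32_a, sleeve_32_b, sleeve_32_c, sleeve_32_d only 2 to 4 are there at a start; the rules pass over those that are not, and their reading is None.
At some moment in a run one of sleeve_32_a, sleeve_32_b, sleeve_32_c, sleeve_32_d may be knocked a few centimetres aside while the robot is not near it.
Once in a run the grip may slacken for a moment while it holds something.
It also fails if it takes over 210 s, if anything falls off the work surface, if the arm or the gripper's body presses on something with over 40 N, if the wrist force passes 120 N, or if a joint passes its speed limit or range.

## Working session

There is one attempt and no reset: what is moved stays moved. The work goes in short steps, Python scripts to look and compute and a tool call to move; the robot and the scene stay as the last step left them, time stands still between calls to the robot, and variables do not carry over. Pictures are saved under pics/ and viewed, at most 14 in all, crops included, and the job is handed in when it is done.

Besides the shell and the picture viewer there is one more tool, called after "Request:" by a JSON object that holds its "name" and its "arguments". step_arm: Moves the arm, as the interface text tells. Its arguments: {"type":"object","properties":{"deltas":{"type":"array"},"jaw":{"type":"number"},"force":{"type":"number"}},"required":["deltas"]}

```bash
mkdir -p pics
cat > h.py <<'E'
import numpy as np, cv2
from scipy.spatial.transform import Rotation as R
from plant import manip
def cam(n,save=None):
    c=manip.read_camera(n)
    if save: cv2.imwrite('pics/'+save+'.png',c['frame'])
    return c
def ray(c,uv):
    f=210/np.tan(np.radians(c['vertical_fov'])/2)
    uv=np.atleast_2d(uv).astype(float)
    d=np.c_[(uv[:,0]-c['cx'])/f,(uv[:,1]-c['cy'])/f,np.ones(len(uv))]
    return R.from_quat(c['orientation']).apply(d)
def plane(c,uv,z):
    d=ray(c,uv);o=np.array(c['xyz']);return o+d*((z-o[2])/d[:,2])[:,None]
def proj(c,p):
    f=210/np.tan(np.radians(c['vertical_fov'])/2)
    q=R.from_quat(c['orientation']).inv().apply(np.atleast_2d(p)-np.array(c['xyz']))
    return np.c_[q[:,0]/q[:,2]*f+c['cx'],q[:,1]/q[:,2]*f+c['cy']]
E
python3 - <<'E'
from h import *
s=manip.get_state();print({k:np.round(v,3) for k,v in s.items()})
for n in ['scene','top']:
    c=cam(n,n+'0');print(n,c['xyz'],c['orientation'],c['vertical_fov'],c['cx'],c['cy'])
E
```

```text
{'clock': np.float64(0.0), 'joint_pos': array([ 1.156,  0.088,  1.372,  0.   ,  1.684, -0.103]), 'qvel': array([-0.   , -0.   , -0.   , -0.002,  0.002, -0.001]), 'effort': array([-0.0000e+00, -3.5188e+01, -3.1327e+01, -0.0000e+00,  1.1000e-02,
       -0.0000e+00]), 'tcp_pos': array([0.169, 0.523, 0.23 ]), 'orientation': array([ 0.155,  0.988, -0.001, -0.   ]), 'force': array([ 0.561,  0.005, -0.547]), 'torque': array([-0.043,  0.03 , -0.051]), 'finger_force': np.float64(0.0), 'width': np.float64(0.085)}
scene [ 0.03767811 -0.40921116  0.63835519] [ 0.80835504 -0.40022271  0.1984173  -0.38342468] 56.38528006251961 286.6144102826544 214.14437558403134
top [ 0.48123887 -0.03034251  1.18697167] [-0.70138482  0.71119326 -0.0279591   0.03849373] 45.72934061851679 270.28585619906505 208.45649605616657
```

View pics/top0.png

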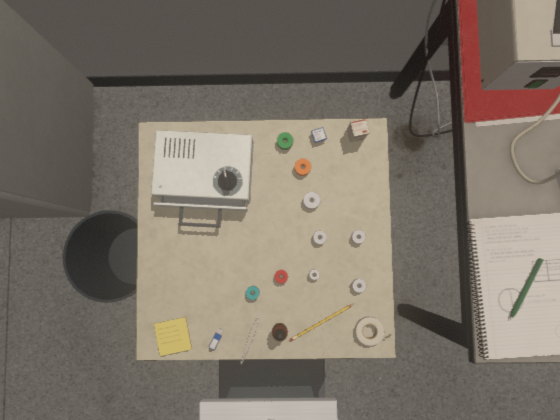

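View pics/scene0.png

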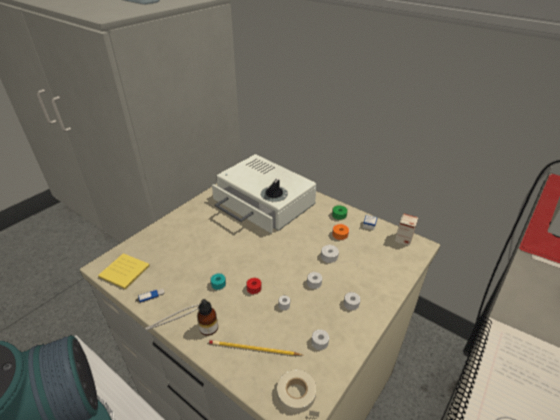

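Top view: the cleaner is at the upper left, with its handle near (201,224) and dial near (227,181). The grey sleeves are near (312,200), (320,238), (359,238), (359,286) and (314,275). Green, orange, red and teal are look-alikes. Next I'll measure.

Run:
```python
from h import *
c=cam('top');im=c['frame']
hsv=cv2.cvtColor(im,cv2.COLOR_BGR2HSV)
for u,v in [(312,200),(320,238),(359,238),(359,286),(314,275),(281,277),(253,293)]:
    w=im[v-14:v+15,u-14:u+15].astype(int)
    bg=np.median(w.reshape(-1,3),0); bg=np.median(np.r_[w[0],w[-1],w[:,0],w[:,-1]],0)
    m=(np.abs(w-bg).sum(2)>45).astype(np.uint8)
    m=cv2.morphologyEx(m,cv2.MORPH_CLOSE,np.ones((3,3)))
    cs,_=cv2.findContours(m,0,2);k=max(cs,key=cv2.contourArea)
    mm=np.zeros_like(m);cv2.drawContours(mm,[k],-1,1,-1);A=mm.sum();M=cv2.moments(mm,True)
    ctr=np.array([M['m10']/M['m00']+u-14,M['m01']/M['m00']+v-14])
    P=plane(c,ctr,.015)[0]
    print((u,v),ctr.round(1),P.round(4),'eqdia mm',2*np.sqrt(A/np.pi)/497*(1.17)*1000, bg)
big=cv2.resize(im[120:240,140:270],None,fx=5,fy=5,interpolation=cv2.INTER_CUBIC)
cv2.imwrite('pics/crop.png',big[:600,:650])
```

```text
(312, 200) [309.8 202.4] [ 0.6049 -0.1072  0.015 ] eqdia mm 45.00134360485411 [149. 172. 185.]
(320, 238) [317.8 239.2] [ 0.5178 -0.1241  0.015 ] eqdia mm 36.42197206695053 [148. 170. 183.]
(359, 238) [356.3 238.7] [ 0.5177 -0.2142  0.015 ] eqdia mm 37.6601947076349 [146. 169. 181.]
(359, 286) [356.6 286.8] [ 0.4062 -0.2116  0.015 ] eqdia mm 37.94020001055747 [145. 168. 181.]
(314, 275) [312.6 276.2] [ 0.4319 -0.1101  0.015 ] eqdia mm 29.098805077964215 [145. 168. 181.]
(281, 277) [280.  277.6] [ 0.4294 -0.0342  0.015 ] eqdia mm 38.310357068813005 [146. 168. 181.]
(253, 293) [251.8 293.8] [0.393  0.0321 0.015 ] eqdia mm 38.494100842718396 [144. 167. 180.]
```

View pics/crop.png

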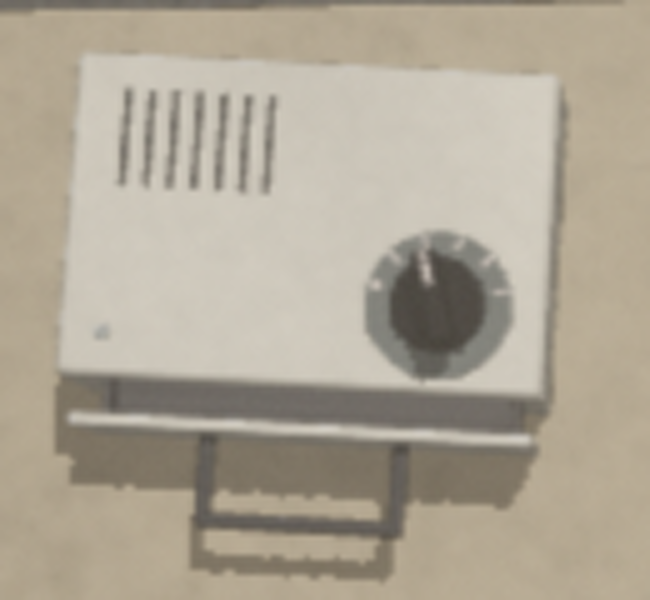

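The crop shows the tray slightly ajar. The panel top is at about crop row 428 and the bar at about row 525. The dial pointer is at the second click. The dot is at crop (376,285) and the pointer tip at (422,250).

Run:
```python
from h import *
c=cam('top')
f=lambda p:np.array(p)/5+[140,120]-0.4
rc=plane(c,f([[83,55],[558,78],[62,373],[545,398]]),.07)
print('roof',rc.round(4)); ce=rc.mean(0)
v=(rc[0]-rc[1])+(rc[2]-rc[3]); yaw=np.arctan2(-v[0],v[1]);print('centre',ce.round(4),'yaw',yaw)
print('L',np.linalg.norm(rc[0]-rc[1]),np.linalg.norm(rc[0]-rc[2]))
print('bar ends',plane(c,f([[200,523],[400,535]]),.041).round(4))
print('panel',plane(c,f([[70,420],[535,440]]),.052).round(4))
print('dial pointer tip/line',plane(c,f([[422,250],[430,284],[438,300],[437,350]]),.102).round(4),'disc',plane(c,f([[440,305]]),.074).round(4))
# bores/sleeve rims
im=c['frame'];g=cv2.cvtColor(im,cv2.COLOR_BGR2HSV)
for u,v in [(312,200),(320,238),(359,238),(359,286),(314,275)]:
    w=g[v-14:v+15,u-14:u+15]; m=((w[:,:,1]<28)&(w[:,:,2]>130)).astype(np.uint8)
    cs,_=cv2.findContours(m,0,2);k=max(cs,key=cv2.contourArea);(x,y),r=cv2.minEnclosingCircle(k)
    print((x+u-14,y+v-14),plane(c,(x+u-14,y+v-14),.02).round(4),'d',2*r/497*1167)
```

```text
roof [[0.77   0.2451 0.07  ]
 [0.7555 0.027  0.07  ]
 [0.6231 0.2534 0.07  ]
 [0.6084 0.0343 0.07  ]]
centre [0.6892 0.14   0.07  ] yaw -0.06653569436247374
L 0.2185422925346758 0.14713970479561128
bar ends [[0.5559 0.1961 0.041 ]
 [0.5491 0.1035 0.041 ]]
panel [[0.6035 0.2541 0.052 ]
 [0.5911 0.0401 0.052 ]]
dial pointer tip/line [[0.6713 0.0862 0.102 ]
 [0.6561 0.0828 0.102 ]
 [0.6489 0.0793 0.102 ]
 [0.6267 0.0798 0.102 ]] disc [[0.6509 0.0812 0.074 ]]
(311.21875, 199.875) [[ 0.6103 -0.1103  0.02  ]] d 37.88074352947519
(319.38524627685547, 237.3196725845337) [[ 0.522  -0.1275  0.02  ]] d 30.632252706608302
(358.1666669845581, 236.5) [[ 0.5226 -0.218   0.02  ]] d 29.80465235796493
(358.87931060791016, 285.258620262146) [[ 0.4099 -0.2163  0.02  ]] d 30.688519892318386
(314.04545497894287, 274.31818199157715) [[ 0.4363 -0.1132  0.02  ]] d 22.43943741144069
```

```bash
cat >> h.py <<'E'
def plan(wps,start=None):
    """wps: (x,y,z,angle of tool y in deg); tool pointing down. start: (x,y,z,ang) commanded"""
    if start is None:
        s=manip.get_state();y=R.from_quat(s['orientation']).as_matrix()[:,1]
        start=(*s['tcp_pos'],np.degrees(np.arctan2(y[1],y[0])))
        print('from',np.round(start,4))
    cur=np.array(start,float)
    for w in wps:
        w=np.array(w,float);n=int(np.ceil(max(1,abs(w[3]-cur[3])/29.99)))
        for k in range(n):
            t=cur+(w-cur)/(n-k); a=np.radians(cur[3])
            ty=np.array([np.cos(a),np.sin(a),0]);tz=np.array([0,0,-1.]);tx=np.cross(ty,tz)
            d=(t-cur)[:3]; sh=np.round([d@tx/.5,d@ty/.5,d@tz/.5],3); az=round(-(t[3]-cur[3])/30,3)
            rows=int(np.ceil(max(np.linalg.norm(sh)*500/41.7,abs(az)*30/7.16)))+1
            cur=cur+np.r_[(sh[0]*tx+sh[1]*ty+sh[2]*tz)*.5,-az*30]
            print(list(map(float,sh)),[0,0,float(az)],'rows',rows,'->',cur.round(4))
    return cur
E
python3 - <<'E'
from h import *
plan([(.5525,.1498,.14,-3.8),(.5525,.1498,.019,-3.8),(.5525-.128*.998,.1498+.128*.0665,.019,-3.8)])
E
```

```text
from [ 0.1686  0.5232  0.2306 72.1371]
[-0.32, -0.158, 0.06] [0, 0, 0.844] rows 6 -> [ 0.2967  0.3989  0.2006 46.8171]
[-0.357, -0.007, 0.061] [0, 0, 0.844] rows 6 -> [ 0.4244  0.2742  0.1701 21.4971]
[-0.325, 0.147, 0.06] [0, 0, 0.843] rows 6 -> [ 0.5524  0.15    0.1401 -3.7929]
[-0.0, 0.0, 0.242] [0, 0, 0.0] rows 4 -> [ 0.5524  0.15    0.0191 -3.7929]
[-0.0, -0.256, 0.0] [0, 0, 0.0] rows 5 -> [ 0.4246  0.1584  0.0191 -3.7929]
```

Request:
{"name": "step_arm", "arguments": {"deltas": [[[-0.32,-0.158,0.06],[0,0,0.844]],[[-0.32,-0.158,0.06],[0,0,0.844]],[[-0.32,-0.158,0.06],[0,0,0.844]],[[-0.32,-0.158,0.06],[0,0,0.844]],[[-0.32,-0.158,0.06],[0,0,0.844]],[[-0.32,-0.158,0.06],[0,0,0.844]]], "jaw": 30, "force": 30}}

```text
clock: 0.7
tcp_pos: [0.2987, 0.3964, 0.2001]
orientation: [0.37, 0.929, -0.001, 0.0]
force: [0.1, 1.0, -0.9]
width: 0.0301
finger_force: 0.0
```

Request:
{"name": "step_arm", "arguments": {"deltas": [[[-0.357,-0.007,0.061],[0,0,0.844]],[[-0.357,-0.007,0.061],[0,0,0.844]],[[-0.357,-0.007,0.061],[0,0,0.844]],[[-0.357,-0.007,0.061],[0,0,0.844]],[[-0.357,-0.007,0.061],[0,0,0.844]],[[-0.357,-0.007,0.061],[0,0,0.844]]]}}

```text
clock: 1.2
tcp_pos: [0.426, 0.2727, 0.1698]
orientation: [0.564, 0.825, -0.001, -0.0]
force: [-0.5, 0.3, 0.5]
width: 0.0302
finger_force: 0.0
```

Request:
{"name": "step_arm", "arguments": {"deltas": [[[-0.325,0.147,0.06],[0,0,0.843]],[[-0.325,0.147,0.06],[0,0,0.843]],[[-0.325,0.147,0.06],[0,0,0.843]],[[-0.325,0.147,0.06],[0,0,0.843]],[[-0.325,0.147,0.06],[0,0,0.843]],[[-0.325,0.147,0.06],[0,0,0.843]],[[-0.325,0.147,0.06],[0,0,0.843]]]}}

```text
clock: 1.78
tcp_pos: [0.552, 0.1516, 0.1406]
orientation: [0.73, 0.684, -0.0, -0.001]
force: [-0.5, 0.4, -0.3]
width: 0.0301
finger_force: 0.0
```

Request:
{"name": "step_arm", "arguments": {"deltas": [[[0,0,0.242],[0,0,0]],[[0,0,0.242],[0,0,0]],[[0,0,0.242],[0,0,0]],[[0,0,0.242],[0,0,0]],[[0,0,0.242],[0,0,0]]]}}

```text
clock: 2.2
tcp_pos: [0.5497, 0.1521, 0.0185]
orientation: [0.729, 0.684, -0.002, -0.002]
force: [0.9, 0.1, 1.0]
width: 0.0298
finger_force: 0.0
```

Request:
{"name": "step_arm", "arguments": {"deltas": [[[0,0,0],[0,0,0]],[[0,0,0],[0,0,0]],[[0,0,0],[0,0,0]],[[0,0,0],[0,0,0]],[[0,0,0],[0,0,0]],[[0,0,0],[0,0,0]]], "jaw": 0}}

```text
clock: 2.7
tcp_pos: [0.555, 0.1517, 0.0239]
orientation: [0.73, 0.683, 0.004, 0.001]
force: [-0.2, 2.4, 7.1]
width: 0.0067
finger_force: 29.8
```

Request:
{"name": "step_arm", "arguments": {"deltas": [[[0,-0.05,0],[0,0,0]],[[0,-0.1,0],[0,0,0]],[[0,-0.15,0],[0,0,0]],[[0,-0.2,0],[0,0,0]],[[0,-0.23,0],[0,0,0]],[[0,-0.25,0],[0,0,0]],[[0,-0.25,0],[0,0,0]],[[0,-0.25,0],[0,0,0]]]}}

```text
clock: 3.37
tcp_pos: [0.4326, 0.16, 0.0239]
orientation: [0.73, 0.683, 0.006, 0.003]
force: [6.3, 2.6, 2.0]
width: 0.0066
finger_force: 31.4
```

Run:
```python
from h import *
c=cam('top');im=c['frame']
cv2.imwrite('pics/t1.png',cv2.resize(im[110:310,130:380],None,fx=3,fy=3,interpolation=cv2.INTER_CUBIC)[:600,:750])
```

```text
(no output)
```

View pics/t1.png

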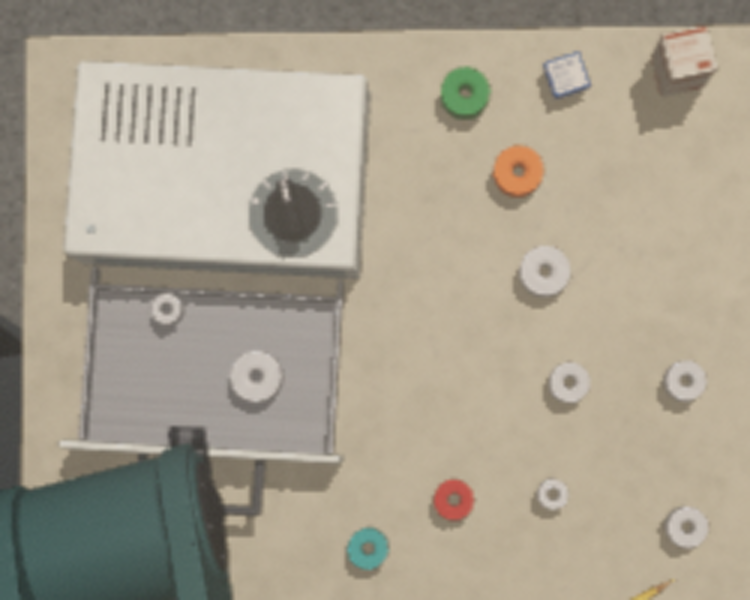

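The tray is out. The 24 mm sleeve in it is at crop (166,309) and the 40 mm one at (256,376). I'll pull a little more to reach the stop.

Request:
{"name": "step_arm", "arguments": {"deltas": [[[0,-0.012,0],[0,0,0]],[[0,-0.018,0],[0,0,0]],[[0,-0.018,0],[0,0,0]]]}}

```text
clock: 3.67
tcp_pos: [0.4326, 0.16, 0.0241]
orientation: [0.73, 0.683, 0.014, 0.01]
force: [31.1, 1.5, -20.0]
width: 0.0069
finger_force: 30.0
```

Request:
{"name": "step_arm", "arguments": {"deltas": [[[0,0,0],[0,0,0]],[[0,0,0],[0,0,0]],[[0,0,0],[0,0,0]],[[0,0,0],[0,0,0]]], "jaw": 30}}

```text
clock: 4.0
tcp_pos: [0.4213, 0.1593, 0.0219]
orientation: [0.73, 0.683, 0.003, 0.002]
force: [5.3, -0.7, 4.3]
width: 0.0298
finger_force: 2.5
```

Request:
{"name": "step_arm", "arguments": {"deltas": [[[0,0,-0.4],[0,0,0]],[[0,0,-0.4],[0,0,0]],[[0,0,-0.4],[0,0,0]],[[0,0,-0.4],[0,0,0]],[[0,0,-0.4],[0,0,0]],[[0,0,-0.4],[0,0,0]]]}}

```text
clock: 4.5
tcp_pos: [0.4211, 0.1599, 0.2282]
orientation: [0.73, 0.683, 0.006, 0.003]
force: [1.2, 0.6, 0.4]
width: 0.0302
finger_force: 0.0
```

```bash
cat >> h.py <<'E'
def rings(c,zt,roi=None,dmin=18,dmax=50):
    """light grey ring tops -> centre from contour at plane zt"""
    g=cv2.cvtColor(c['frame'],cv2.COLOR_BGR2HSV)
    m=((g[:,:,1]<28)&(g[:,:,2]>150)).astype(np.uint8)
    cs,_=cv2.findContours(m,0,2);o=[]
    for k in cs:
        (x,y),r=cv2.minEnclosingCircle(k)
        if r<4 or cv2.contourArea(k)<.5*np.pi*r*r: continue
        p=plane(c,(x,y),zt)[0];q=plane(c,(x+r,y),zt)[0];d=2000*np.linalg.norm(p-q)
        if dmin<d<dmax and .35<p[0]<.75 and -.3<p[1]<.3: o.append((round(x,1),round(y,1),p[:2].round(4).tolist(),round(d,1)))
    return o
E
python3 - <<'E'
from h import *
print(manip.get_state()['tcp_pos'])
c=cam('top','t2')
for z in(.02,.03):
    for r in rings(c,z): print(z,r)
w=cam('wrist','w2');print(w['xyz'],w['vertical_fov'])
E
```

```text
[0.42108753 0.15985928 0.22815024]
0.02 (358.8, 285.2, [0.41, -0.2161], np.float64(30.5))
0.02 (313.8, 274.5, [0.4359, -0.1127], np.float64(22.5))
0.02 (358.0, 236.5, [0.5226, -0.2176], np.float64(30.3))
0.02 (319.4, 237.3, [0.522, -0.1275], np.float64(30.4))
0.02 (311.2, 199.9, [0.6103, -0.1103], np.float64(37.9))
0.03 (358.8, 285.2, [0.4106, -0.2145], np.float64(30.3))
0.03 (313.8, 274.5, [0.4363, -0.112], np.float64(22.3))
0.03 (358.0, 236.5, [0.5223, -0.216], np.float64(30.0))
0.03 (319.4, 237.3, [0.5216, -0.1267], np.float64(30.2))
0.03 (311.2, 199.9, [0.6092, -0.1097], np.float64(37.6))
[0.42429537 0.23541323 0.36781223] 69.01636295680743
```

View pics/w2.png

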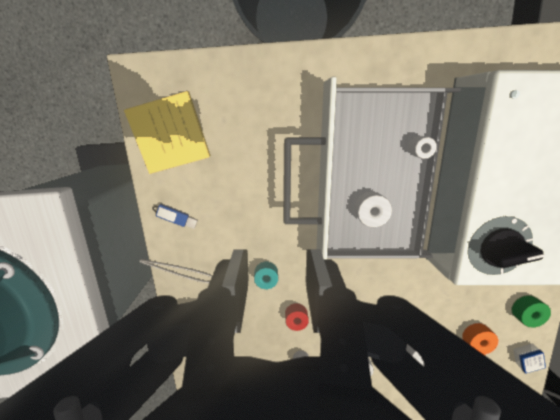

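Wrist view: the tray is fully out, with its 24 mm sleeve at (426,148) and its 40 mm one at (375,211). Tray inner corners are at about (334,92), (443,92), (422,252) and (330,250).

Run:
```python
from h import *
w=cam('wrist');t=cam('top')
print('wrist z.03',rings(w,.03))
print('top z.03',plane(t,[[185,212.7],[215,235]],.03).round(4))
print('corners wall top',plane(w,[[334,92],[443,92],[422,252],[330,250]],.025).round(4))
print('bar',plane(w,[[287,180]],.037),plane(t,np.array([[255,480],[232,510]])/3+[130,110],.037))
```

```text
wrist z.03 []
top z.03 [[0.5834 0.1857 0.03  ]
 [0.5303 0.1156 0.03  ]]
corners wall top [[0.4856 0.2506 0.025 ]
 [0.5992 0.243  0.025 ]
 [0.591  0.0597 0.025 ]
 [0.4788 0.07   0.025 ]]
bar [[0.43114152 0.1630401  0.037     ]] [[0.4496783  0.11495337 0.037     ]
 [0.42713266 0.13262747 0.037     ]]
```

Run:
```python
from h import *
s=manip.get_state();print(s['tcp_pos'],s['orientation'],s['joint_pos'])
plan([(.4211,.16,.2182,-3.8),(.530,.1156,.10,86.2),(.530,.1156,.012,86.2)])
```

```text
[0.41733793 0.1588393  0.21798119] [ 0.73008741  0.68335053 -0.00180211 -0.00108591] [ 2.36497255e-01 -1.39935728e-01  1.61888063e+00  1.11867201e-04
  1.66685428e+00  3.02615867e-01]
from [ 0.4173  0.1588  0.218  -3.7878]
[0.003, 0.007, -0.0] [0, 0, 0.0] rows 2 -> [ 0.4209  0.1601  0.218  -3.7878]
[-0.019, 0.056, 0.059] [0, 0, -0.75] rows 5 -> [ 0.4482  0.1488  0.1885 18.7122]
[-0.038, 0.045, 0.059] [0, 0, -0.75] rows 5 -> [ 0.4756  0.138   0.159  41.2122]
[-0.053, 0.026, 0.059] [0, 0, -0.75] rows 5 -> [ 0.5029  0.1266  0.1295 63.7122]
[-0.058, 0.004, 0.059] [0, 0, -0.75] rows 5 -> [ 0.5298  0.1156  0.1    86.2122]
[-0.0, 0.0, 0.176] [0, 0, 0.0] rows 4 -> [5.29800e-01 1.15600e-01 1.20000e-02 8.62122e+01]
```

Request:
{"name": "step_arm", "arguments": {"deltas": [[[-0.016,0.063,0.059],[0,0,-0.75]],[[-0.016,0.063,0.059],[0,0,-0.75]],[[-0.016,0.063,0.059],[0,0,-0.75]],[[-0.016,0.063,0.059],[0,0,-0.75]]], "jaw": 60, "force": 40}}

```text
clock: 5.03
tcp_pos: [0.4479, 0.1485, 0.1866]
orientation: [0.582, 0.813, -0.003, -0.003]
force: [0.2, 1.1, -0.4]
width: 0.0596
finger_force: 0.0
```

Request:
{"name": "step_arm", "arguments": {"deltas": [[[-0.038,0.045,0.059],[0,0,-0.75]],[[-0.038,0.045,0.059],[0,0,-0.75]],[[-0.038,0.045,0.059],[0,0,-0.75]],[[-0.038,0.045,0.059],[0,0,-0.75]]]}}

```text
clock: 5.37
tcp_pos: [0.4758, 0.138, 0.1585]
orientation: [0.413, 0.911, -0.001, -0.002]
force: [0.2, -0.6, -0.1]
width: 0.0599
finger_force: 0.0
```

Request:
{"name": "step_arm", "arguments": {"deltas": [[[-0.053,0.026,0.059],[0,0,-0.75]],[[-0.053,0.026,0.059],[0,0,-0.75]],[[-0.053,0.026,0.059],[0,0,-0.75]],[[-0.053,0.026,0.059],[0,0,-0.75]]]}}

```text
clock: 5.7
tcp_pos: [0.5035, 0.1268, 0.1299]
orientation: [0.228, 0.974, -0.0, -0.001]
force: [-0.1, -0.5, -1.3]
width: 0.06
finger_force: 0.0
```

Request:
{"name": "step_arm", "arguments": {"deltas": [[[-0.058,0.004,0.059],[0,0,-0.75]],[[-0.058,0.004,0.059],[0,0,-0.75]],[[-0.058,0.004,0.059],[0,0,-0.75]],[[-0.058,0.004,0.059],[0,0,-0.75]],[[-0.058,0.004,0.059],[0,0,-0.75]],[[-0.058,0.004,0.059],[0,0,-0.75]],[[-0.058,0.004,0.059],[0,0,-0.75]]]}}

```text
clock: 6.28
tcp_pos: [0.5313, 0.1161, 0.1027]
orientation: [0.035, 0.999, 0.0, 0.001]
force: [0.4, -0.5, 0.1]
width: 0.0603
finger_force: 0.0
```

Run:
```python
from h import *
w=cam('wrist','w3');s=manip.get_state();print(s['tcp_pos'],s['orientation'])
```

```text
[0.531258   0.11605419 0.10260342] [3.41592144e-02 9.99416131e-01 1.35996817e-04 7.25729653e-04]
```

View pics/w3.png

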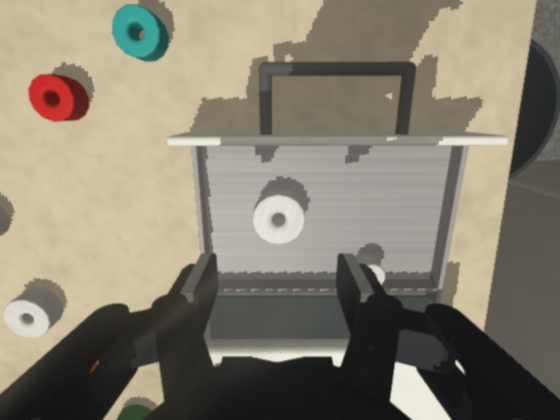

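Wrist view: the 40 mm sleeve at (278,218) is centred between the fingers. I'll check its position by ray.

Run:
```python
from h import *
w=cam('wrist');print(plane(w,[[278,218]],.03)); print(proj(w,[[.530,.1156,.03],[.5834,.1857,.03]]))
print(plane(w,[[207,147],[460,147],[437,274],[212,276]],.01).round(4))
p=(.5298,.1156,.1,86.21)
plan([(.530,.1156,.012,86.2),(.530,.1156,.12,86.2),(.50,-.03,.12,86.2),(.50,-.03,.004,86.2),(.50,-.03,.12,86.2),(.582,.185,.12,86.2),(.582,.185,.012,86.2),(.582,.185,.12,86.2),(.575,-.03,.12,86.2),(.575,-.03,.004,86.2),(.575,-.03,.12,86.2)],p)
```

```text
[[0.53221571 0.11721139 0.03      ]]
[[275.6481617  215.34982833]
 [368.34767729 273.02188934]]
[[0.4783 0.0667 0.01  ]
 [0.4916 0.2591 0.01  ]
 [0.6003 0.2512 0.01  ]
 [0.5888 0.0558 0.01  ]]
[-0.0, 0.0, 0.176] [0, 0, 0.0] rows 4 -> [5.298e-01 1.156e-01 1.200e-02 8.621e+01]
[-0.0, 0.0, -0.216] [0, 0, 0.0] rows 4 -> [ 0.5298  0.1156  0.12   86.21  ]
[0.04, -0.295, 0.0] [0, 0, 0.0] rows 5 -> [ 5.001e-01 -3.030e-02  1.200e-01  8.621e+01]
[0.0, 0.0, 0.232] [0, 0, 0.0] rows 4 -> [ 5.001e-01 -3.030e-02  4.000e-03  8.621e+01]
[0.0, 0.0, -0.232] [0, 0, 0.0] rows 4 -> [ 5.001e-01 -3.030e-02  1.200e-01  8.621e+01]
[-0.135, 0.44, 0.0] [0, 0, 0.0] rows 7 -> [ 0.582   0.1848  0.12   86.21  ]
[0.0, 0.0, 0.216] [0, 0, 0.0] rows 4 -> [5.820e-01 1.848e-01 1.200e-02 8.621e+01]
[0.0, 0.0, -0.216] [0, 0, 0.0] rows 4 -> [ 0.582   0.1848  0.12   86.21  ]
[-0.014, -0.43, 0.0] [0, 0, 0.0] rows 7 -> [ 5.748e-01 -3.020e-02  1.200e-01  8.621e+01]
[-0.0, 0.0, 0.232] [0, 0, 0.0] rows 4 -> [ 5.748e-01 -3.020e-02  4.000e-03  8.621e+01]
[-0.0, 0.0, -0.232] [0, 0, 0.0] rows 4 -> [ 5.748e-01 -3.020e-02  1.200e-01  8.621e+01]
```

Request:
{"name": "step_arm", "arguments": {"deltas": [[[0,0,0.06],[0,0,0]],[[0,0,0.12],[0,0,0]],[[0,0,0.16],[0,0,0]],[[0,0,0.176],[0,0,0]],[[0,0,0.176],[0,0,0]],[[0,0,0.176],[0,0,0]]]}}

```text
clock: 6.88
tcp_pos: [0.5316, 0.1159, 0.0144]
orientation: [0.033, 0.999, 0.0, 0.0]
force: [1.2, -0.4, -0.6]
width: 0.06
finger_force: 0.0
```

Request:
{"name": "step_arm", "arguments": {"deltas": [[[0,0,0],[0,0,0]],[[0,0,0],[0,0,0]],[[0,0,0],[0,0,0]],[[0,0,0],[0,0,0]],[[0,0,0],[0,0,0]],[[0,0,0],[0,0,0]]], "jaw": 30}}

```text
clock: 7.38
tcp_pos: [0.5331, 0.1161, 0.0163]
orientation: [0.033, 0.999, 0.0, 0.002]
force: [-0.7, -0.4, 5.2]
width: 0.0383
finger_force: 40.6
```

Request:
{"name": "step_arm", "arguments": {"deltas": [[[0,0,-0.07],[0,0,0]],[[0,0,-0.14],[0,0,0]],[[0,0,-0.2],[0,0,0]],[[0,0,-0.216],[0,0,0]],[[0,0,-0.216],[0,0,0]],[[0,0,-0.216],[0,0,0]]]}}

```text
clock: 7.88
tcp_pos: [0.5308, 0.1158, 0.1213]
orientation: [0.033, 0.999, -0.0, -0.0]
force: [0.9, -0.8, -1.2]
width: 0.0381
finger_force: 40.5
```

Request:
{"name": "step_arm", "arguments": {"deltas": [[[0.01,-0.07,0],[0,0,0]],[[0.02,-0.14,0],[0,0,0]],[[0.03,-0.21,0],[0,0,0]],[[0.04,-0.27,0],[0,0,0]],[[0.04,-0.295,0],[0,0,0]],[[0.04,-0.295,0],[0,0,0]],[[0.04,-0.295,0],[0,0,0]]]}}

```text
clock: 8.47
tcp_pos: [0.5005, -0.0298, 0.1197]
orientation: [0.034, 0.999, 0.001, -0.002]
force: [0.3, 0.3, -0.6]
width: 0.0382
finger_force: 40.6
```

Request:
{"name": "step_arm", "arguments": {"deltas": [[[0,0,0.07],[0,0,0]],[[0,0,0.14],[0,0,0]],[[0,0,0.19],[0,0,0]],[[0,0,0.21],[0,0,0]],[[0,0,0.222],[0,0,0]],[[0,0,0.222],[0,0,0]],[[0,0,0.222],[0,0,0]]]}}

```text
clock: 9.05
tcp_pos: [0.5027, -0.0296, 0.0119]
orientation: [0.033, 0.999, 0.0, 0.001]
force: [-0.5, 0.0, 0.3]
width: 0.0382
finger_force: 40.6
```

Request:
{"name": "step_arm", "arguments": {"deltas": [[[0,0,0],[0,0,0]],[[0,0,0],[0,0,0]],[[0,0,0],[0,0,0]],[[0,0,0],[0,0,0]]], "jaw": 54}}

```text
clock: 9.38
tcp_pos: [0.5023, -0.0302, 0.012]
orientation: [0.033, 0.999, -0.0, 0.001]
force: [-0.0, 0.1, 0.3]
width: 0.0538
finger_force: 0.0
```

Request:
{"name": "step_arm", "arguments": {"deltas": [[[0,0,-0.07],[0,0,0]],[[0,0,-0.14],[0,0,0]],[[0,0,-0.2],[0,0,0]],[[0,0,-0.222],[0,0,0]],[[0,0,-0.222],[0,0,0]]]}}

```text
clock: 9.8
tcp_pos: [0.5041, -0.0305, 0.1264]
orientation: [0.033, 0.999, -0.001, 0.005]
force: [0.0, 0.4, -0.3]
width: 0.0541
finger_force: 0.0
```

Request:
{"name": "step_arm", "arguments": {"deltas": [[[-0.135,0.44,0],[0,0,0]],[[-0.135,0.44,0],[0,0,0]],[[-0.135,0.44,0],[0,0,0]],[[-0.135,0.44,0],[0,0,0]],[[-0.135,0.44,0],[0,0,0]],[[-0.135,0.44,0],[0,0,0]],[[-0.135,0.44,0],[0,0,0]],[[-0.135,0.44,0],[0,0,0]]], "jaw": 42}}

```text
clock: 10.47
tcp_pos: [0.5822, 0.1859, 0.1189]
orientation: [0.032, 0.999, -0.001, -0.002]
force: [0.2, 0.1, -0.3]
width: 0.042
finger_force: 0.0
```

Request:
{"name": "step_arm", "arguments": {"deltas": [[[0,0,0.07],[0,0,0]],[[0,0,0.14],[0,0,0]],[[0,0,0.19],[0,0,0]],[[0,0,0.212],[0,0,0]],[[0,0,0.212],[0,0,0]],[[0,0,0.212],[0,0,0]]]}}

```text
clock: 10.97
tcp_pos: [0.5831, 0.184, 0.0156]
orientation: [0.034, 0.999, -0.0, -0.001]
force: [0.6, 0.6, 0.5]
width: 0.0421
finger_force: 0.0
```

Request:
{"name": "step_arm", "arguments": {"deltas": [[[0,0,0],[0,0,0]],[[0,0,0],[0,0,0]],[[0,0,0],[0,0,0]],[[0,0,0],[0,0,0]],[[0,0,0],[0,0,0]],[[0,0,0],[0,0,0]]], "jaw": 15}}

```text
clock: 11.47
tcp_pos: [0.5853, 0.1852, 0.0187]
orientation: [0.033, 0.999, 0.0, 0.003]
force: [-0.2, -0.9, 6.5]
width: 0.0217
finger_force: 39.6
```

Request:
{"name": "step_arm", "arguments": {"deltas": [[[0,0,-0.07],[0,0,0]],[[0,0,-0.14],[0,0,0]],[[0,0,-0.2],[0,0,0]],[[0,0,-0.212],[0,0,0]],[[0,0,-0.212],[0,0,0]],[[0,0,-0.212],[0,0,0]]]}}

```text
clock: 11.97
tcp_pos: [0.5832, 0.1851, 0.1216]
orientation: [0.033, 0.999, 0.0, 0.0]
force: [-0.5, -0.2, -0.9]
width: 0.0217
finger_force: 39.2
```

Request:
{"name": "step_arm", "arguments": {"deltas": [[[-0.014,-0.08,0],[0,0,0]],[[-0.014,-0.16,0],[0,0,0]],[[-0.014,-0.24,0],[0,0,0]],[[-0.014,-0.32,0],[0,0,0]],[[-0.014,-0.4,0],[0,0,0]],[[-0.014,-0.43,0],[0,0,0]],[[-0.014,-0.43,0],[0,0,0]],[[-0.014,-0.43,0],[0,0,0]]]}}

```text
clock: 12.63
tcp_pos: [0.5747, -0.0304, 0.119]
orientation: [0.034, 0.999, 0.001, -0.002]
force: [0.6, 0.5, -0.4]
width: 0.0219
finger_force: 39.3
```

Request:
{"name": "step_arm", "arguments": {"deltas": [[[0,0,0.07],[0,0,0]],[[0,0,0.14],[0,0,0]],[[0,0,0.19],[0,0,0]],[[0,0,0.21],[0,0,0]],[[0,0,0.224],[0,0,0]],[[0,0,0.224],[0,0,0]],[[0,0,0.224],[0,0,0]],[[0,0,0.224],[0,0,0]]]}}

```text
clock: 13.3
tcp_pos: [0.5771, -0.0292, 0.0107]
orientation: [0.033, 0.999, 0.0, 0.001]
force: [-0.7, 0.4, -0.1]
width: 0.022
finger_force: 39.3
```

Request:
{"name": "step_arm", "arguments": {"deltas": [[[0,0,0],[0,0,0]],[[0,0,0],[0,0,0]],[[0,0,0],[0,0,0]],[[0,0,0],[0,0,0]]], "jaw": 40}}

```text
clock: 13.63
tcp_pos: [0.5763, -0.03, 0.01]
orientation: [0.033, 0.999, 0.0, 0.0]
force: [0.5, -0.7, 0.1]
width: 0.0401
finger_force: 0.0
```

Request:
{"name": "step_arm", "arguments": {"deltas": [[[0,0,-0.07],[0,0,0]],[[0,0,-0.14],[0,0,0]],[[0,0,-0.2],[0,0,0]],[[0,0,-0.224],[0,0,0]],[[0,0,-0.224],[0,0,0]],[[0,0,-0.224],[0,0,0]]]}}

```text
clock: 14.13
tcp_pos: [0.5762, -0.03, 0.1217]
orientation: [0.033, 0.999, 0.0, 0.0]
force: [-0.1, -0.5, -0.8]
width: 0.0402
finger_force: 0.0
```

Run:
```python
from h import *
t=cam('top')
for r in rings(t,.02): print(r)
t=(.522,-.127,.12,86.2)
plan([(.522,-.127,.12,86.2),(.522,-.127,.005,86.2)])
```

```text
(358.6, 285.2, [0.4101, -0.2157], np.float64(31.1))
(313.8, 274.5, [0.4359, -0.1127], np.float64(22.5))
(357.9, 236.4, [0.523, -0.2174], np.float64(30.9))
(319.2, 237.1, [0.5225, -0.1272], np.float64(30.6))
from [ 5.75200e-01 -2.99000e-02  1.19900e-01  8.61989e+01]
[0.093, -0.201, -0.0] [0, 0, -0.0] rows 4 -> [ 0.5221 -0.1271  0.1199 86.1989]
[0.0, 0.0, 0.23] [0, 0, -0.0] rows 4 -> [ 5.22100e-01 -1.27100e-01  4.90000e-03  8.61989e+01]
```

Request:
{"name": "step_arm", "arguments": {"deltas": [[[0.093,-0.201,0],[0,0,0]],[[0.093,-0.201,0],[0,0,0]],[[0.093,-0.201,0],[0,0,0]],[[0.093,-0.201,0],[0,0,0]],[[0.093,-0.201,0],[0,0,0]]], "jaw": 48}}

```text
clock: 14.6
tcp_pos: [0.5211, -0.1277, 0.1189]
orientation: [0.035, 0.999, 0.001, -0.002]
force: [0.8, -0.7, 0.4]
width: 0.0482
finger_force: 0.0
```

Request:
{"name": "step_arm", "arguments": {"deltas": [[[0,0,0.07],[0,0,0]],[[0,0,0.14],[0,0,0]],[[0,0,0.2],[0,0,0]],[[0,0,0.226],[0,0,0]],[[0,0,0.226],[0,0,0]],[[0,0,0.226],[0,0,0]]]}}

```text
clock: 15.1
tcp_pos: [0.5221, -0.1257, 0.0067]
orientation: [0.033, 0.999, 0.001, -0.002]
force: [0.2, -0.9, 0.5]
width: 0.0482
finger_force: 0.0
```

Request:
{"name": "step_arm", "arguments": {"deltas": [[[0,0,0],[0,0,0]],[[0,0,0],[0,0,0]],[[0,0,0],[0,0,0]],[[0,0,0],[0,0,0]],[[0,0,0],[0,0,0]],[[0,0,0],[0,0,0]]], "jaw": 22}}

```text
clock: 15.6
tcp_pos: [0.5243, -0.1273, 0.0103]
orientation: [0.033, 0.999, -0.0, 0.002]
force: [0.2, 0.1, 3.9]
width: 0.0298
finger_force: 39.9
```

Request:
{"name": "step_arm", "arguments": {"deltas": [[[0,0,-0.07],[0,0,0]],[[0,0,-0.14],[0,0,0]],[[0,0,-0.2],[0,0,0]],[[0,0,-0.226],[0,0,0]],[[0,0,-0.226],[0,0,0]],[[0,0,-0.226],[0,0,0]]]}}

```text
clock: 16.1
tcp_pos: [0.5232, -0.1273, 0.1221]
orientation: [0.033, 0.999, -0.0, 0.001]
force: [-0.2, 0.9, -0.5]
width: 0.0299
finger_force: 39.7
```

Run:
```python
from h import *
cx,cy=.5375,.152; X=np.array([.9978,-.0665]);Y=np.array([.0665,.9978])
S=[tuple(np.array([cx,cy])+a*X+b*Y) for a,b in [(-18,50),(22,0),(-18,-50)] for a,b in [(a/1000,b/1000)]]
print(np.round(S,4))
p=plan([(*S[0],.12,86.2),(*S[0],.017,86.2),(*S[0],.12,86.2),(.5230,-.2174,.12,86.2),(.523,-.2174,.007,86.2),(.523,-.2174,.12,86.2),(*S[1],.12,86.2),(*S[1],.017,86.2),(*S[1],.12,86.2),(.410,-.216,.12,86.2),(.410,-.216,.007,86.2),(.410,-.216,.12,86.2),(*S[2],.12,86.2),(*S[2],.017,86.2),(*S[2],.12,86.2)])
```

```text
[[0.5229 0.2031]
 [0.5595 0.1505]
 [0.5162 0.1033]]
from [ 0.5232 -0.1273  0.1221 86.1969]
[0.044, 0.659, 0.004] [0, 0, -0.0] rows 9 -> [ 0.5231  0.2029  0.1201 86.1969]
[0.0, 0.0, 0.206] [0, 0, -0.0] rows 4 -> [5.23100e-01 2.02900e-01 1.71000e-02 8.61969e+01]
[0.0, 0.0, -0.206] [0, 0, -0.0] rows 4 -> [ 0.5231  0.2029  0.1201 86.1969]
[-0.056, -0.839, 0.0] [0, 0, -0.0] rows 12 -> [ 0.5232 -0.2175  0.1201 86.1969]
[0.0, 0.0, 0.226] [0, 0, -0.0] rows 4 -> [ 5.23200e-01 -2.17500e-01  7.10000e-03  8.61969e+01]
[0.0, 0.0, -0.226] [0, 0, -0.0] rows 4 -> [ 0.5232 -0.2175  0.1201 86.1969]
[-0.023, 0.739, 0.0] [0, 0, -0.0] rows 10 -> [ 0.5592  0.1504  0.1201 86.1969]
[-0.0, 0.0, 0.206] [0, 0, -0.0] rows 4 -> [5.59200e-01 1.50400e-01 1.71000e-02 8.61969e+01]
[-0.0, 0.0, -0.206] [0, 0, -0.0] rows 4 -> [ 0.5592  0.1504  0.1201 86.1969]
[0.249, -0.751, 0.0] [0, 0, -0.0] rows 11 -> [ 0.4101 -0.216   0.1201 86.1969]
[0.0, 0.0, 0.226] [0, 0, -0.0] rows 4 -> [ 4.10100e-01 -2.16000e-01  7.10000e-03  8.61969e+01]
[0.0, 0.0, -0.226] [0, 0, -0.0] rows 4 -> [ 0.4101 -0.216   0.1201 86.1969]
[-0.169, 0.651, 0.0] [0, 0, -0.0] rows 10 -> [ 0.516   0.1032  0.1201 86.1969]
[-0.0, 0.0, 0.206] [0, 0, -0.0] rows 4 -> [5.16000e-01 1.03200e-01 1.71000e-02 8.61969e+01]
[-0.0, 0.0, -0.206] [0, 0, -0.0] rows 4 -> [ 0.516   0.1032  0.1201 86.1969]
```

Request:
{"name": "step_arm", "arguments": {"deltas": [[[0.005,0.07,0],[0,0,0]],[[0.01,0.14,0],[0,0,0]],[[0.015,0.21,0],[0,0,0]],[[0.02,0.28,0],[0,0,0]],[[0.024,0.35,0.002],[0,0,0]]]}}

```text
clock: 16.52
tcp_pos: [0.5207, 0.0497, 0.1178]
orientation: [0.033, 0.999, -0.0, -0.003]
force: [-0.3, 0.2, -0.3]
width: 0.03
finger_force: 39.8
```

Request:
{"name": "step_arm", "arguments": {"deltas": [[[0.005,0.07,0],[0,0,0]],[[0.01,0.14,0],[0,0,0]],[[0.015,0.21,0],[0,0,0]],[[0.02,0.27,0],[0,0,0]],[[0.02,0.309,0.002],[0,0,0]],[[0.02,0.309,0.002],[0,0,0]],[[0.02,0.309,0.002],[0,0,0]]]}}

```text
clock: 17.1
tcp_pos: [0.5212, 0.2034, 0.1167]
orientation: [0.032, 0.999, -0.001, -0.003]
force: [-0.1, 0.4, -0.6]
width: 0.03
finger_force: 39.8
```

Request:
{"name": "step_arm", "arguments": {"deltas": [[[0,0,0.07],[0,0,0]],[[0,0,0.14],[0,0,0]],[[0,0,0.19],[0,0,0]],[[0,0,0.203],[0,0,0]],[[0,0,0.203],[0,0,0]],[[0,0,0.203],[0,0,0]],[[0,0,0.203],[0,0,0]]]}}

```text
clock: 17.68
tcp_pos: [0.5226, 0.2019, 0.0177]
orientation: [0.034, 0.999, -0.0, -0.001]
force: [-0.0, 0.5, -0.6]
width: 0.0299
finger_force: 51.7
```

Request:
{"name": "step_arm", "arguments": {"deltas": [[[0,0,0],[0,0,0]],[[0,0,0],[0,0,0]],[[0,0,0],[0,0,0]],[[0,0,0],[0,0,0]]], "jaw": 41}}

```text
clock: 18.02
tcp_pos: [0.5231, 0.2031, 0.0186]
orientation: [0.033, 0.999, 0.0, 0.0]
force: [0.2, 0.3, -0.3]
width: 0.0408
finger_force: 0.0
```

Request:
{"name": "step_arm", "arguments": {"deltas": [[[0,0,-0.07],[0,0,0]],[[0,0,-0.14],[0,0,0]],[[0,0,-0.19],[0,0,0]],[[0,0,-0.205],[0,0,0]],[[0,0,-0.205],[0,0,0]]]}}

```text
clock: 18.43
tcp_pos: [0.5249, 0.2037, 0.1244]
orientation: [0.033, 0.999, 0.001, 0.003]
force: [0.7, 0.7, 0.2]
width: 0.0409
finger_force: 0.0
```

Request:
{"name": "step_arm", "arguments": {"deltas": [[[-0.028,-0.42,0],[0,0,0]],[[-0.028,-0.42,0],[0,0,0]],[[-0.028,-0.42,0],[0,0,0]],[[-0.028,-0.42,0],[0,0,0]],[[-0.028,-0.42,0],[0,0,0]],[[-0.028,-0.42,0],[0,0,0]]], "jaw": 48}}

```text
clock: 18.93
tcp_pos: [0.5215, -0.0139, 0.1183]
orientation: [0.037, 0.999, -0.002, -0.002]
force: [0.3, 0.3, 0.9]
width: 0.0479
finger_force: 0.0
```

Request:
{"name": "step_arm", "arguments": {"deltas": [[[-0.028,-0.42,0],[0,0,0]],[[-0.028,-0.42,0],[0,0,0]],[[-0.028,-0.42,0],[0,0,0]],[[-0.028,-0.42,0],[0,0,0]],[[-0.028,-0.42,0],[0,0,0]],[[-0.028,-0.42,0],[0,0,0]],[[-0.028,-0.42,0],[0,0,0]],[[-0.028,-0.42,0],[0,0,0]]]}}

```text
clock: 19.6
tcp_pos: [0.5223, -0.2169, 0.1188]
orientation: [0.033, 0.999, 0.001, -0.001]
force: [-1.0, 0.5, 0.7]
width: 0.0482
finger_force: 0.0
```

Run:
```python
from h import *
t=cam('top')
for r in rings(t,.02): print(r)
w=cam('wrist','w4')
plan([(.523,-.2174,.007,86.2)])
im=np.hstack([cv2.resize(t['frame'][110:310,130:380],(500,400)),]);cv2.imwrite('pics/t4.png',im)
```

```text
(278.4, 247.0, [0.5006, -0.0313], np.float64(38.3))
(277.9, 215.3, [0.5749, -0.0313], np.float64(22.2))
(311.2, 199.9, [0.6103, -0.1103], np.float64(37.9))
from [ 0.5228 -0.2159  0.1197 86.3148]
[-0.001, -0.003, 0.225] [0, 0, 0.004] rows 4 -> [ 5.23200e-01 -2.17400e-01  7.20000e-03  8.61948e+01]
```

View pics/t4.png

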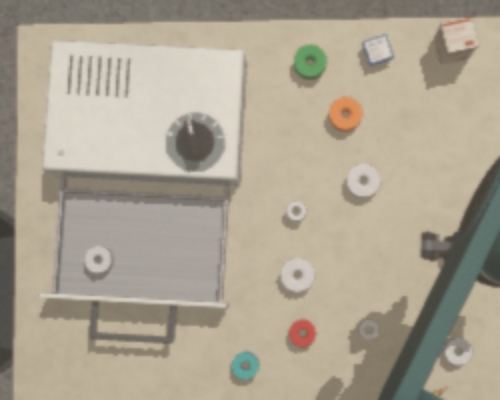

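The tray holds one standing 32 mm sleeve at (98,261), and the removed 24 and 40 mm sleeves stand on the cabinet top. Next I'll grasp the second 32.

Request:
{"name": "step_arm", "arguments": {"deltas": [[[0,-0.002,0.07],[0,0,0]],[[0,-0.002,0.14],[0,0,0]],[[0,-0.002,0.2],[0,0,0]],[[0,-0.002,0.226],[0,0,0]],[[0,-0.002,0.226],[0,0,0]],[[0,-0.002,0.226],[0,0,0]]]}}

```text
clock: 20.2
tcp_pos: [0.5227, -0.217, 0.0071]
orientation: [0.032, 0.999, 0.001, -0.001]
force: [-1.3, -0.3, -0.1]
width: 0.0479
finger_force: 0.0
```

Request:
{"name": "step_arm", "arguments": {"deltas": [[[0,0,0],[0,0,0]],[[0,0,0],[0,0,0]],[[0,0,0],[0,0,0]],[[0,0,0],[0,0,0]],[[0,0,0],[0,0,0]],[[0,0,0],[0,0,0]]], "jaw": 22}}

```text
clock: 20.7
tcp_pos: [0.5247, -0.2192, 0.0102]
orientation: [0.033, 0.999, -0.0, 0.002]
force: [0.9, 1.2, 6.8]
width: 0.0295
finger_force: 40.1
```

Request:
{"name": "step_arm", "arguments": {"deltas": [[[0,0,-0.07],[0,0,0]],[[0,0,-0.14],[0,0,0]],[[0,0,-0.2],[0,0,0]],[[0,0,-0.226],[0,0,0]],[[0,0,-0.226],[0,0,0]],[[0,0,-0.226],[0,0,0]]]}}

```text
clock: 21.2
tcp_pos: [0.5232, -0.2192, 0.1214]
orientation: [0.033, 0.999, -0.0, 0.001]
force: [0.1, 0.2, -1.5]
width: 0.0299
finger_force: 39.7
```

Request:
{"name": "step_arm", "arguments": {"deltas": [[[-0.002,0.07,0],[0,0,0]],[[-0.004,0.14,0],[0,0,0]],[[-0.006,0.21,0],[0,0,0]],[[-0.008,0.28,0],[0,0,0]],[[-0.011,0.35,0],[0,0,0]],[[-0.012,0.37,0],[0,0,0]]]}}

```text
clock: 21.7
tcp_pos: [0.5395, -0.03, 0.1177]
orientation: [0.031, 1.0, 0.002, -0.003]
force: [0.4, 0.4, -0.4]
width: 0.0299
finger_force: 39.8
```

Request:
{"name": "step_arm", "arguments": {"deltas": [[[-0.002,0.07,0],[0,0,0]],[[-0.004,0.14,0],[0,0,0]],[[-0.006,0.21,0],[0,0,0]],[[-0.008,0.28,0],[0,0,0]],[[-0.011,0.34,0],[0,0,0]],[[-0.011,0.369,0],[0,0,0]],[[-0.011,0.369,0],[0,0,0]],[[-0.011,0.369,0],[0,0,0]]]}}

```text
clock: 22.37
tcp_pos: [0.5581, 0.1486, 0.119]
orientation: [0.033, 0.999, -0.001, -0.002]
force: [0.2, 0.5, -0.3]
width: 0.0297
finger_force: 39.9
```

Run:
```python
from h import *
plan([(.5595,.1505,.0185,86.2)]);s=manip.get_state();print(s['width'],s['finger_force'])
```

```text
from [ 0.5581  0.1486  0.119  86.2667]
[-0.003, 0.004, 0.201] [0, 0, 0.002] rows 4 -> [5.59700e-01 1.50500e-01 1.85000e-02 8.62067e+01]
0.029736666744755457 39.87530529499054
```

Request:
{"name": "step_arm", "arguments": {"deltas": [[[0,0.002,0.07],[0,0,0]],[[0,0.002,0.14],[0,0,0]],[[0,0.002,0.19],[0,0,0]],[[0,0.002,0.203],[0,0,0]],[[0,0.002,0.203],[0,0,0]],[[0,0.002,0.203],[0,0,0]],[[0,0.002,0.203],[0,0,0]]]}}

```text
clock: 22.95
tcp_pos: [0.5591, 0.1486, 0.0193]
orientation: [0.034, 0.999, -0.0, -0.0]
force: [0.5, -0.8, -0.8]
width: 0.0294
finger_force: 47.8
```

Request:
{"name": "step_arm", "arguments": {"deltas": [[[0,0,0],[0,0,0]],[[0,0,0],[0,0,0]],[[0,0,0],[0,0,0]],[[0,0,0],[0,0,0]]], "jaw": 41}}

```text
clock: 23.28
tcp_pos: [0.5592, 0.1501, 0.0196]
orientation: [0.033, 0.999, 0.0, 0.0]
force: [-0.1, 0.2, -0.4]
width: 0.0406
finger_force: 0.0
```

Request:
{"name": "step_arm", "arguments": {"deltas": [[[0,0,-0.07],[0,0,0]],[[0,0,-0.14],[0,0,0]],[[0,0,-0.19],[0,0,0]],[[0,0,-0.205],[0,0,0]],[[0,0,-0.205],[0,0,0]],[[0,0,-0.205],[0,0,0]]]}}

```text
clock: 23.78
tcp_pos: [0.5588, 0.1501, 0.1214]
orientation: [0.033, 0.999, -0.0, -0.0]
force: [-0.6, -0.1, -0.0]
width: 0.041
finger_force: 0.0
```

Run:
```python
from h import *
t=cam('top')
for r in rings(t,.02): print(r)
plan([(.410,-.2158,.12,86.2),(.410,-.2158,.007,86.2)])
```

```text
(313.8, 274.5, [0.4359, -0.1127], np.float64(22.5))
(352.0, 275.0, [0.4337, -0.2011], np.float64(31.0))
(278.4, 247.1, [0.5006, -0.0314], np.float64(38.4))
(277.9, 215.3, [0.5749, -0.0313], np.float64(22.2))
(311.2, 199.9, [0.6103, -0.1103], np.float64(37.9))
from [ 0.558   0.15    0.12   86.2165]
[0.247, -0.75, -0.0] [0, 0, 0.001] rows 11 -> [ 0.41   -0.216   0.12   86.1865]
[0.0, 0.0, 0.226] [0, 0, -0.0] rows 4 -> [ 4.10000e-01 -2.16000e-01  7.00000e-03  8.61865e+01]
```

The last 32 mm sleeve was knocked; it is now at (0.434,-0.201), so I go there.

Request:
{"name": "step_arm", "arguments": {"deltas": [[[0.1,-0.358,0],[0,0,0]],[[0.1,-0.358,0],[0,0,0]],[[0.1,-0.358,0],[0,0,0]],[[0.1,-0.358,0],[0,0,0]],[[0.1,-0.358,0],[0,0,0]]], "jaw": 48}}

```text
clock: 24.25
tcp_pos: [0.494, -0.0285, 0.1188]
orientation: [0.034, 0.999, -0.001, -0.003]
force: [-0.1, -0.7, 0.4]
width: 0.0482
finger_force: 0.0
```

Request:
{"name": "step_arm", "arguments": {"deltas": [[[0.101,-0.359,0],[0,0,0]],[[0.101,-0.359,0],[0,0,0]],[[0.101,-0.359,0],[0,0,0]],[[0.101,-0.359,0],[0,0,0]],[[0.101,-0.359,0],[0,0,0]],[[0.101,-0.359,0],[0,0,0]],[[0.101,-0.359,0],[0,0,0]]]}}

```text
clock: 24.83
tcp_pos: [0.4335, -0.2011, 0.1194]
orientation: [0.035, 0.999, 0.001, -0.002]
force: [1.4, 0.4, -0.9]
width: 0.048
finger_force: 0.0
```

Request:
{"name": "step_arm", "arguments": {"deltas": [[[0,0,0.07],[0,0,0]],[[0,0,0.14],[0,0,0]],[[0,0,0.2],[0,0,0]],[[0,0,0.226],[0,0,0]],[[0,0,0.226],[0,0,0]],[[0,0,0.226],[0,0,0]]]}}

```text
clock: 25.33
tcp_pos: [0.4343, -0.199, 0.0073]
orientation: [0.032, 0.999, 0.001, -0.002]
force: [-0.2, 0.5, -0.4]
width: 0.0481
finger_force: 0.0
```

Request:
{"name": "step_arm", "arguments": {"deltas": [[[0,0,0],[0,0,0]],[[0,0,0],[0,0,0]],[[0,0,0],[0,0,0]],[[0,0,0],[0,0,0]],[[0,0,0],[0,0,0]],[[0,0,0],[0,0,0]]], "jaw": 22}}

```text
clock: 25.83
tcp_pos: [0.4363, -0.2014, 0.0104]
orientation: [0.033, 0.999, -0.0, 0.002]
force: [0.3, 1.7, 6.1]
width: 0.0298
finger_force: 40.0
```

Request:
{"name": "step_arm", "arguments": {"deltas": [[[0,0,-0.07],[0,0,0]],[[0,0,-0.14],[0,0,0]],[[0,0,-0.2],[0,0,0]],[[0,0,-0.226],[0,0,0]],[[0,0,-0.226],[0,0,0]],[[0,0,-0.226],[0,0,0]]]}}

```text
clock: 26.33
tcp_pos: [0.435, -0.2012, 0.1219]
orientation: [0.033, 0.999, -0.0, 0.0]
force: [-0.5, -0.4, -0.7]
width: 0.0301
finger_force: 39.7
```

Run:
```python
from h import *
cam('top');plan([(.5162,.1033,.12,86.2),(.5162,.1033,.0185,86.2)])
```

```text
from [ 0.4342 -0.2006  0.1204 86.1937]
[-0.123, 0.617, 0.001] [0, 0, -0.0] rows 9 -> [ 0.516   0.1031  0.1199 86.1937]
[-0.0, 0.0, 0.203] [0, 0, -0.0] rows 4 -> [5.16000e-01 1.03100e-01 1.84000e-02 8.61937e+01]
```

Request:
{"name": "step_arm", "arguments": {"deltas": [[[-0.014,0.07,0],[0,0,0]],[[-0.028,0.14,0],[0,0,0]],[[-0.042,0.21,0],[0,0,0]],[[-0.056,0.28,0],[0,0,0]],[[-0.061,0.308,0],[0,0,0]]]}}

```text
clock: 26.8
tcp_pos: [0.4745, -0.0453, 0.1188]
orientation: [0.032, 0.999, 0.002, -0.002]
force: [-0.7, -0.1, -1.5]
width: 0.0299
finger_force: 39.9
```

Request:
{"name": "step_arm", "arguments": {"deltas": [[[-0.014,0.07,0],[0,0,0]],[[-0.028,0.14,0],[0,0,0]],[[-0.042,0.21,0],[0,0,0]],[[-0.056,0.28,0],[0,0,0]],[[-0.062,0.309,0],[0,0,0]],[[-0.062,0.309,0],[0,0,0]],[[-0.062,0.309,0],[0,0,0]]]}}

```text
clock: 27.38
tcp_pos: [0.5153, 0.103, 0.119]
orientation: [0.032, 0.999, -0.001, -0.003]
force: [0.0, -0.1, -1.6]
width: 0.0296
finger_force: 39.9
```

Request:
{"name": "step_arm", "arguments": {"deltas": [[[0,0,0.07],[0,0,0]],[[0,0,0.14],[0,0,0]],[[0,0,0.19],[0,0,0]],[[0,0,0.203],[0,0,0]],[[0,0,0.203],[0,0,0]],[[0,0,0.203],[0,0,0]],[[0,0,0.203],[0,0,0]]]}}

```text
clock: 27.97
tcp_pos: [0.5166, 0.1018, 0.0203]
orientation: [0.034, 0.999, -0.0, -0.0]
force: [0.2, -0.2, -0.6]
width: 0.03
finger_force: 48.5
```

Request:
{"name": "step_arm", "arguments": {"deltas": [[[0,0,0],[0,0,0]],[[0,0,0],[0,0,0]],[[0,0,0],[0,0,0]],[[0,0,0],[0,0,0]]], "jaw": 41}}

```text
clock: 28.3
tcp_pos: [0.517, 0.1028, 0.0207]
orientation: [0.033, 0.999, 0.0, 0.0]
force: [-0.5, -0.3, -0.5]
width: 0.0413
finger_force: 0.0
```

Request:
{"name": "step_arm", "arguments": {"deltas": [[[0,0,-0.07],[0,0,0]],[[0,0,-0.14],[0,0,0]],[[0,0,-0.19],[0,0,0]],[[0,0,-0.24],[0,0,0]],[[0,0,-0.24],[0,0,0]],[[0,0,-0.24],[0,0,0]]]}}

```text
clock: 28.8
tcp_pos: [0.5181, 0.103, 0.1426]
orientation: [0.033, 0.999, 0.0, 0.002]
force: [0.9, 0.0, -0.4]
width: 0.0409
finger_force: 0.0
```

Run:
```python
from h import *
plan([(.395,.161,.14,86.2),(.395,.161,.020,86.2)])
```

```text
from [ 0.5181  0.103   0.1426 86.218 ]
[0.253, 0.1, 0.005] [0, 0, 0.001] rows 5 -> [ 0.3952  0.1612  0.1401 86.188 ]
[0.0, -0.0, 0.24] [0, 0, -0.0] rows 4 -> [3.9520e-01 1.6120e-01 2.0100e-02 8.6188e+01]
```

Request:
{"name": "step_arm", "arguments": {"deltas": [[[0.25,0.1,0],[0,0,0]],[[0.25,0.1,0],[0,0,0]],[[0.25,0.1,0],[0,0,0]],[[0.25,0.1,0],[0,0,0]],[[0.25,0.1,0],[0,0,0]],[[0.25,0.1,0],[0,0,0]],[[0.25,0.1,0],[0,0,0]]], "jaw": 0}}

```text
clock: 29.38
tcp_pos: [0.3961, 0.1605, 0.1398]
orientation: [0.033, 0.999, -0.0, -0.0]
force: [0.3, 0.3, 0.2]
width: 0.0002
finger_force: 0.0
```

Run:
```python
from h import *
c=cam('top');im=c['frame']
cv2.imwrite('pics/t5.png',cv2.resize(im[110:310,130:380],None,fx=3,fy=3,interpolation=cv2.INTER_CUBIC)[:600,:750])
for r in rings(c,.02): print(r)
print(manip.get_state()['tcp_pos'])
```

```text
(313.8, 274.5, [0.4359, -0.1127], np.float64(22.5))
(278.4, 247.1, [0.5005, -0.0314], np.float64(38.3))
(277.9, 215.3, [0.5749, -0.0313], np.float64(22.2))
(311.2, 199.9, [0.6103, -0.1103], np.float64(37.9))
[0.39637113 0.16041606 0.13996005]
```

View pics/t5.png

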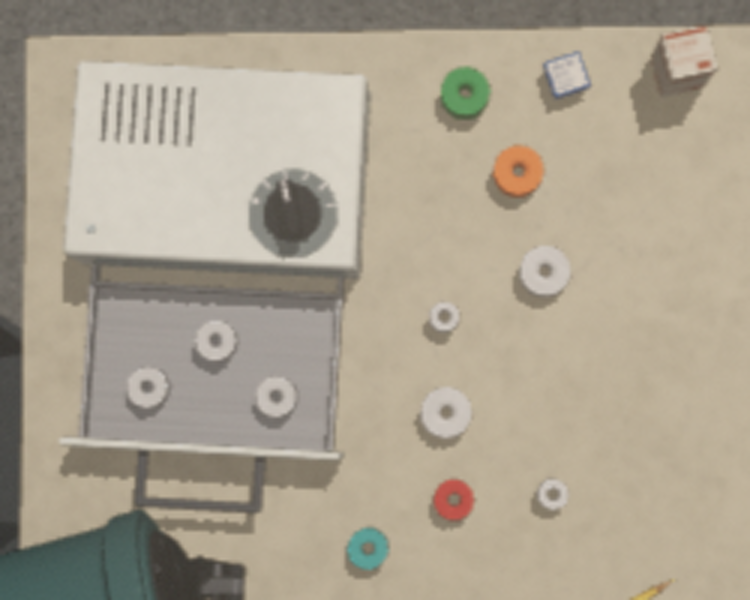

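The tray holds three standing 32 mm sleeves at crop (147,387), (215,341) and (276,397), with the others outside. Next I'll push the tray shut.

Request:
{"name": "step_arm", "arguments": {"deltas": [[[0,0,0.07],[0,0,0]],[[0,0,0.14],[0,0,0]],[[0,0,0.2],[0,0,0]],[[0,0,0.24],[0,0,0]],[[0,0,0.24],[0,0,0]],[[0,0,0.24],[0,0,0]]]}}

```text
clock: 29.93
tcp_pos: [0.3953, 0.1602, 0.0193]
orientation: [0.034, 0.999, -0.0, -0.002]
force: [0.9, 0.2, 0.3]
width: 0.0002
finger_force: 0.0
```

Request:
{"name": "step_arm", "arguments": {"deltas": [[[-0.01,0,0],[0,0,0]],[[-0.02,0,0],[0,0,0]],[[-0.03,0,0],[0,0,0]],[[-0.045,0,0],[0,0,0]],[[-0.06,0,0],[0,0,0]],[[-0.08,0,0],[0,0,0]],[[-0.1,0,0],[0,0,0]],[[-0.12,0,0],[0,0,0]]]}}

```text
clock: 30.6
tcp_pos: [0.4563, 0.157, 0.0204]
orientation: [0.033, 0.999, 0.0, -0.0]
force: [-2.5, 0.1, 1.7]
width: 0.0001
finger_force: 1.2
```

Request:
{"name": "step_arm", "arguments": {"deltas": [[[-0.02,0,0],[0,0,0]],[[-0.04,0,0],[0,0,0]],[[-0.06,0,0],[0,0,0]],[[-0.08,0,0],[0,0,0]],[[-0.1,0,0],[0,0,0]],[[-0.12,0,0],[0,0,0]],[[-0.14,0,0],[0,0,0]],[[-0.15,0,0],[0,0,0]]]}}

```text
clock: 31.27
tcp_pos: [0.5318, 0.1518, 0.0203]
orientation: [0.033, 0.999, -0.0, 0.001]
force: [-2.1, -0.2, 1.8]
width: -0.0
finger_force: 1.1
```

Request:
{"name": "step_arm", "arguments": {"deltas": [[[-0.01,0,0],[0,0,0]],[[-0.02,0,0],[0,0,0]],[[-0.03,0,0],[0,0,0]],[[-0.036,0,0],[0,0,0]],[[-0.036,0,0],[0,0,0]],[[-0.036,0,0],[0,0,0]]]}}

```text
clock: 31.77
tcp_pos: [0.5486, 0.1508, 0.0203]
orientation: [0.033, 0.999, 0.0, 0.001]
force: [-0.0, 0.1, -0.8]
width: -0.0
finger_force: 0.0
```

Request:
{"name": "step_arm", "arguments": {"deltas": [[[-0.006,0,0],[0,0,0]],[[-0.012,0,0],[0,0,0]],[[-0.016,0,0],[0,0,0]],[[-0.016,0,0],[0,0,0]]]}}

```text
clock: 32.1
tcp_pos: [0.5564, 0.1503, 0.0203]
orientation: [0.033, 0.999, 0.0, 0.0]
force: [-0.3, 0.4, 0.1]
width: -0.0001
finger_force: 0.3
```

Request:
{"name": "step_arm", "arguments": {"deltas": [[[-0.004,0,0],[0,0,0]],[[-0.008,0,0],[0,0,0]],[[-0.008,0,0],[0,0,0]]]}}

```text
clock: 32.35
tcp_pos: [0.5573, 0.1503, 0.0202]
orientation: [0.033, 0.999, -0.0, -0.004]
force: [-9.6, -0.5, 6.0]
width: 0.0
finger_force: 4.7
```

Request:
{"name": "step_arm", "arguments": {"deltas": [[[-0.004,0,0],[0,0,0]],[[-0.006,0,0],[0,0,0]],[[-0.006,0,0],[0,0,0]]]}}

```text
clock: 32.6
tcp_pos: [0.5573, 0.1503, 0.0201]
orientation: [0.033, 0.999, -0.0, -0.007]
force: [-16.4, 0.3, 10.7]
width: 0.0002
finger_force: 8.6
```

Request:
{"name": "step_arm", "arguments": {"deltas": [[[0.04,0,0],[0,0,0]],[[0.08,0,0],[0,0,0]],[[0.08,0,0],[0,0,0]],[[0.08,0,-0.08],[0,0,0]],[[0.08,0,-0.16],[0,0,0]],[[0.08,0,-0.24],[0,0,0]],[[0.08,0,-0.3],[0,0,0]],[[0.08,0,-0.3],[0,0,0]]]}}

```text
clock: 33.27
tcp_pos: [0.5284, 0.1532, 0.1801]
orientation: [0.033, 0.999, 0.002, 0.009]
force: [1.2, 0.4, 1.8]
width: -0.0001
finger_force: 0.0
```

Run:
```python
from h import *
c=cam('top');im=c['frame']
cv2.imwrite('pics/t6.png',cv2.resize(im[120:240,140:270],None,fx=5,fy=5,interpolation=cv2.INTER_CUBIC)[:600,:650])
plan([(.6507,.0815,.17,101.2),(.6507,.0815,.082,101.2)])
```

```text
from [ 0.5269  0.1529  0.1763 86.1967]
[-0.256, -0.126, 0.013] [0, 0, -0.5] rows 5 -> [6.505000e-01 8.150000e-02 1.698000e-01 1.011967e+02]
[-0.0, -0.0, 0.176] [0, 0, -0.0] rows 4 -> [6.505000e-01 8.150000e-02 8.180000e-02 1.011967e+02]
```

View pics/t6.png

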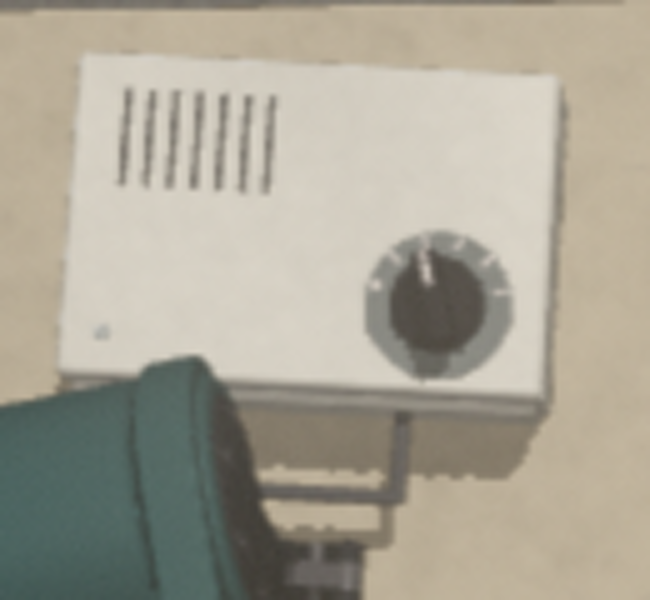

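The tray is shut: the panel is flush, and the dial pointer is still at the second click, crop (422,250). On to the dial.

Request:
{"name": "step_arm", "arguments": {"deltas": [[[-0.256,-0.126,0.01],[0,0,-0.5]],[[-0.256,-0.126,0.01],[0,0,-0.5]],[[-0.256,-0.126,0.01],[0,0,-0.5]],[[-0.256,-0.126,0.01],[0,0,-0.5]],[[-0.256,-0.126,0.01],[0,0,-0.5]],[[-0.256,-0.126,0.01],[0,0,-0.5]],[[-0.256,-0.126,0.01],[0,0,-0.5]]], "jaw": 36}}

```text
clock: 33.9
tcp_pos: [0.6461, 0.0814, 0.164]
orientation: [-0.098, 0.995, 0.0, -0.001]
force: [-0.2, 0.4, -0.3]
width: 0.0363
finger_force: 0.0
```

Run:
```python
from h import *
w=cam('wrist','w7');s=manip.get_state();print(s['tcp_pos'],s['joint_pos'])
print(proj(w,[[.6507,.0815,.102],[.6713,.0856,.102]]))
plan([(.6507,.0815,.082,101.2)])
```

```text
[0.64588689 0.08175242 0.16463889] [ 3.86579417e-02  3.32826750e-01  1.21166854e+00  3.97005684e-04
  1.59835012e+00 -1.72839331e+00]
[[275.41476519 228.05487056]
 [275.48524174 254.5709817 ]]
from [6.459000e-01 8.180000e-02 1.646000e-01 1.012452e+02]
[-0.009, -0.002, 0.165] [0, 0, 0.002] rows 3 -> [6.505000e-01 8.160000e-02 8.210000e-02 1.011852e+02]
```

View pics/w7.png

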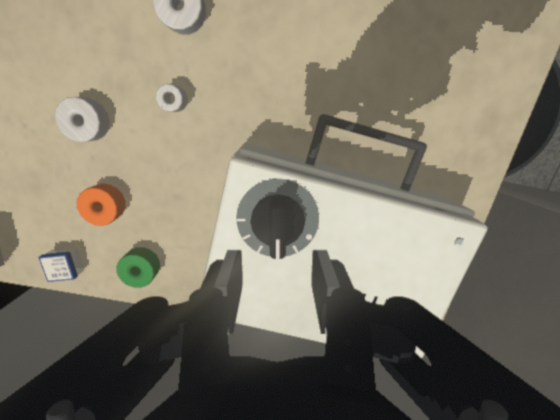

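The grip bar at column 277 lies straight between the fingers. I'll descend, grip and turn it 60° clockwise.

Request:
{"name": "step_arm", "arguments": {"deltas": [[[-0.008,0,0.06],[0,0,0]],[[-0.008,0,0.12],[0,0,0]],[[-0.008,0,0.165],[0,0,0]],[[-0.008,0,0.165],[0,0,0]],[[-0.008,0,0.165],[0,0,0]]]}}

```text
clock: 34.37
tcp_pos: [0.6494, 0.0828, 0.0825]
orientation: [-0.098, 0.995, 0.0, -0.001]
force: [-0.2, -0.2, 0.9]
width: 0.0363
finger_force: 0.0
```

Request:
{"name": "step_arm", "arguments": {"deltas": [[[0,0,0],[0,0,0]],[[0,0,0],[0,0,0]],[[0,0,0],[0,0,0]],[[0,0,0],[0,0,0]],[[0,0,0],[0,0,0]],[[0,0,0],[0,0,0]]], "jaw": 0}}

```text
clock: 34.87
tcp_pos: [0.6509, 0.0828, 0.0849]
orientation: [-0.098, 0.995, 0.001, 0.001]
force: [-2.7, 3.1, 6.2]
width: 0.0109
finger_force: 43.0
```

Request:
{"name": "step_arm", "arguments": {"deltas": [[[0,0,0],[0,0,0.15]],[[0,0,0],[0,0,0.3]],[[0,0,0],[0,0,0.45]],[[0,0,0],[0,0,0.6]],[[0,0,0],[0,0,0.75]],[[0,0,0],[0,0,0.9]],[[0,0,0],[0,0,1]],[[0,0,0],[0,0,1]]]}}

```text
clock: 35.53
tcp_pos: [0.651, 0.0844, 0.0849]
orientation: [0.164, 0.987, 0.002, 0.001]
force: [-2.6, 5.9, 6.2]
width: 0.0108
finger_force: 43.0
```

Request:
{"name": "step_arm", "arguments": {"deltas": [[[0,0,0],[0,0,0.15]],[[0,0,0],[0,0,0.3]],[[0,0,0],[0,0,0.45]],[[0,0,0],[0,0,0.6]],[[0,0,0],[0,0,0.75]],[[0,0,0],[0,0,0.9]],[[0,0,0],[0,0,1]],[[0,0,0],[0,0,1]]]}}

```text
clock: 36.2
tcp_pos: [0.6518, 0.0856, 0.0849]
orientation: [0.413, 0.911, 0.004, 0.001]
force: [0.0, 8.7, 3.6]
width: 0.011
finger_force: 42.8
```

Run:
```python
from h import *
plan([]);s=manip.get_state();print(s['tcp_pos'],s['force'],s['torque'],s['width'])
```

```text
from [ 0.6518  0.0856  0.0849 41.2084]
[0.65177646 0.08564932 0.0848797 ] [6.08013113e-03 8.65168408e+00 3.60954241e+00] [ 1.34540103  0.02633296 -0.0106612 ] 0.011021397011349226
```

Request:
{"name": "step_arm", "arguments": {"deltas": [[[0,0,0],[0,0,0]],[[0,0,0],[0,0,0]],[[0,0,0],[0,0,0]],[[0,0,0],[0,0,0]],[[0,0,0],[0,0,0]]], "jaw": 36}}

```text
clock: 36.62
tcp_pos: [0.6505, 0.0813, 0.0824]
orientation: [0.413, 0.911, -0.0, -0.0]
force: [-0.4, 0.7, -0.9]
width: 0.0362
finger_force: 0.0
```

Request:
{"name": "step_arm", "arguments": {"deltas": [[[0,0,-0.07],[0,0,0]],[[0,0,-0.14],[0,0,0]],[[0,0,-0.2],[0,0,0]],[[0,0,-0.2],[0,0,0]],[[0,0,-0.2],[0,0,0]]]}}

```text
clock: 37.03
tcp_pos: [0.6522, 0.0816, 0.1864]
orientation: [0.413, 0.911, 0.001, 0.003]
force: [0.2, -0.2, 0.7]
width: 0.0356
finger_force: 0.0
```

Request:
{"name": "step_arm", "arguments": {"deltas": [[[0.2,-0.25,0],[0,0,0]],[[0.2,-0.25,0],[0,0,0]],[[0.2,-0.25,0],[0,0,0]],[[0.2,-0.25,0],[0,0,0]],[[0.2,-0.25,0],[0,0,0]],[[0.2,-0.25,0],[0,0,0]],[[0.2,-0.25,0],[0,0,0]],[[0.2,-0.25,0],[0,0,0]]]}}

```text
clock: 37.7
tcp_pos: [0.4916, 0.0747, 0.1825]
orientation: [0.413, 0.911, 0.0, 0.0]
force: [0.3, -0.3, -0.1]
width: 0.0361
finger_force: 0.0
```

Run:
```python
from h import *
c=cam('top');im=c['frame']
cv2.imwrite('pics/t8.png',cv2.resize(im[120:240,140:270],None,fx=5,fy=5,interpolation=cv2.INTER_CUBIC)[:600,:650])
for r in rings(c,.02): print(r)
print(manip.get_state()['tcp_pos'])
```

```text
(314.0, 274.4, [0.4362, -0.1131], np.float64(22.2))
(278.4, 247.1, [0.5006, -0.0314], np.float64(38.4))
(277.9, 215.3, [0.5749, -0.0313], np.float64(22.2))
(311.2, 199.9, [0.6103, -0.1103], np.float64(37.9))
[0.49182025 0.07467059 0.1826095 ]
```

View pics/t8.png

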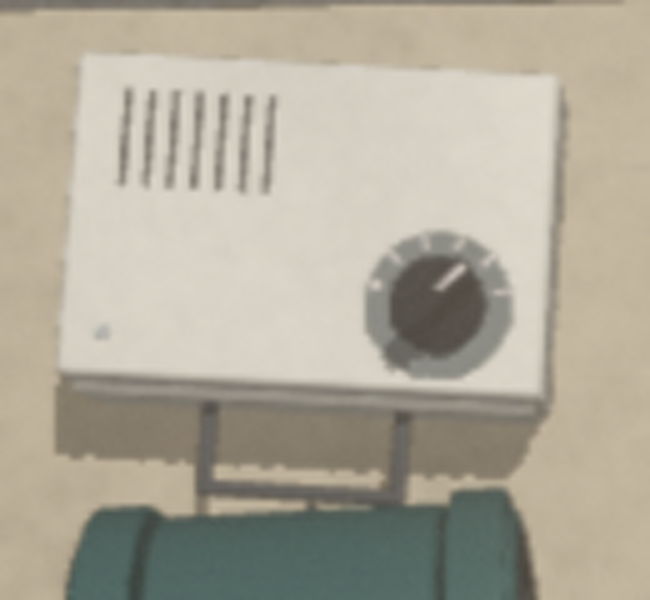

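The pointer runs from (438,290) to (465,266), towards the fourth tick at (490,260), and the tray is flush.

```bash
python3 -c "
from plant import manip
print(manip.close_job())"
```

```text
the job is handed in; nothing more can be done
None
```

The job is handed in (no verdict came back): the three 32 mm sleeves stood on the tray floor before I pushed the tray fully shut, both 24 mm and both 40 mm sleeves are on the cabinet top, and the selector is at the fourth click.

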